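# Load keyed sensor modules into a test chamber and start the run

### The arm

A 6-joint arm with a two-finger parallel gripper is mounted at the origin on the work surface. World frame = base frame: x ahead of the robot, y to its left, z up, the work surface at z = 0. Lengths are in m, angles in rad, forces in N, time in s.
With the tool pointing down it reaches from about 0.425 to 0.95 m from the base axis. Payload 3.5 kg.
Tool frame: the origin (TCP) lies at the very end of the fingers, on their centre line; the grasp point (between the pads) lies 19 mm behind it (ctrl.grip_point_offset is the distance from the TCP to the grasp point, in m); z points along the fingers, y is the line along which they close (so a half turn about z gives the same grasp; the last joint's range is limited). The gripper opens to 85 mm and grips with 20 to 120 N. Pads are 22 mm wide; open, the fingers measure 114 mm over their backs; the gripper's body (76 mm by 85 mm) begins 54 mm behind the grasp point. The pads swing forward as they close: fully open they stand 13 mm farther back than shut.
Start: joints at [1.155, 0.286, 1.577, -0, 1.279, -0.15], TCP at [0.177, 0.651, 0.231] pointing down, gripper open.
Joint ranges: [-2.77, 2.77], [-0.9, 2.22], [0.21, 2.48], [-1.53, 4.67], [0.24, 2.81], [-2.84, 2.84]. Speed limits (rad/s): [2.79, 2.79, 3.14, 3.14, 3.14, 3.14].

### API

Orientations are given as a unit quaternion [x, y, z, w].
In Python, from plant import ctrl gives the robot as it stands. The module is installed in compiled form; this text tells all that it offers.
- The arm moves only by the shell command python3 -m pendant 'ROWS' [OPENING] [FORCE]. ROWS is JSON, a list of rows, each an object of numbers: "dx", "dy", "dz": the shift along the tool's x, y, z in cm; "twist": the turn about the tool's z in degrees. A call has 1 to 10 rows; each row is the pose to reach, as a shift and turn from the pose commanded when the call began, along the tool's axes at that moment; what a row does not reach only later rows make up. A row lasts 1/8 s, in which the tool goes at most 62.5 mm and 10.7 degrees, less where a joint would pass 70% of its speed; a pose out of reach is approached as far as the arm can. A call with a gripper value outside its range is refused whole. OPENING is the opening in per cent of the stroke, from 0 (shut) to 100 (fully open), set as the call begins (- or left out, the last holds). The fingers move at their own pace and stop on an object; FORCE is the grip in N (left out, the last holds). Time passes only in rows, so rows that repeat a pose let the fingers close. It gives the time, the measured TCP pose, the force, the opening and the grip force at its end, in the units of the state.
- ctrl.get_state(): the state, without advancing time (a new reading comes with each control period).
- ctrl.read_camera(name): name is "side" or "top" or "wrist"; returns a dict with "img" (384x512x3 uint8, red, green, blue), "depth" (384x512 float32, m along the optical axis (not along the pixel's ray), 0 where there is no reading), "camera_matrix" (3x3 intrinsics, pixels), "xyz" and "rotation" of the camera in the world; the wrist camera has in their place "tool_from_camera" (4x4, takes a point from camera to tool coordinates, whose origin is the TCP and whose axes are the flange's). Camera axes: x right, y up, looking along -z (the intrinsics and any distortion apply to the point x, -y, -z); pixel columns grow to the right and rows downward; lengths in m; the calibration is good to about 2 mm. A picture is of the moment at which its call begins: read the wrist's pose just before it.
- ctrl.sign_off(): hands the job in; it is judged then, once.
The state is a dict: "time": time; "qpos": joint angles; "dq": joint speeds; "joint_efforts": joint torques, N m; "eef_pos": TCP position; "tcp_rot": TCP orientation; "contact_force": force on the tool from outside, world axes, zero at the start; "wrist_torque": the same for the moment, N m; "opening": opening from 0.0 (shut) to 1.0 (fully open); "finger_force": force on a finger pad.
Only numpy, scipy, OpenCV 4.12 (cv2) and the standard library are available. Lean on these libraries where they do the work, as an engineer would, in place of code of your own. Each camera call takes 0.05 s, during which the arm holds its last target. There are 200 camera calls.

### The job

Lift the clear dome off the test chamber and stand it upright on the bench beside the chamber, then put every sensor module on the bench into the socket of its own colour, turned so that its key rib drops into the socket's notch and it sits fully home. When all are in, put the dome back on the chamber so that it sits flat and centred, and only then push the orange start lever all the way over, away from you; leave the other things on the bench where they are.

Things in the scene. Friction and masses are not known exactly. Their poses are not given: they have to be found in the camera images.
- rig: fixed test chamber base: round aluminium plate 232 mm across, 10 mm thick; on it a grey disc 184 mm across (10 to 18 mm high, edge chamfered) carrying four coloured collars (the sockets). Origin: centre of the underside, on the table; z up. The dome, when on, rests on the plate round the disc, centred, rim 10 mm above this origin, with about 4 mm of play each way.
- dome: loose clear dome, open below: 202 mm across, wall 4 mm, 100 mm tall, flat top with a central black round knob 32 mm across, 100 to 130 mm above the rim. Origin: centre of the rim plane; z up. 0.2 to 0.42 kg. Starts on the rig; inside 96 mm high, clears seated modules. The mat right of the rig, beyond the modules (around x 0.64, y -0.20), is free to stand it on.
- start (a joint): orange start lever beside the chamber: 0 = leaning towards the robot (off, as it starts, up to 0.15), 1.0 = leaning away from the robot (started, end stop). Stays where left; very light to push (under 2 N at the ball).
- start_tip (a point): centre of the orange ball (26 mm across) on the end of the start lever; moves with it. The pivot axis is level, along the lever base's y, 80 mm from this point; the ball is about 92 mm above the table at either end and 102 mm at mid-swing, and travels 77 mm.
- start_base: fixed grey block under the start lever, 70 x 50 x 25 mm, origin at the centre of its underside; the lever's pivot is 22 mm above it, and the ball moves along its +x (from -38 mm to +38 mm).
- socket_red: red socket, a fixed collar on the rig: bore 47 mm across, 18 mm deep, flat floor; outside 66 mm across; its wall is cut right through by one notch 12.4 mm wide in its +x direction. Origin: centre of the bore's floor (18 mm above the table); z up, mouth 18 mm above the origin. Neighbouring bores are 79 mm apart, centre to centre.
- module_red: red sensor module (may be absent), starts upright: can 44 mm across, 42 tall, red band, one red key rib down its +x side, 9 mm wide, out to 31 mm from the axis; heavy chamfered foot. On top a black grip tab, 36 mm along x, 12 along y, 42 to 72 mm above the bottom. Origin: centre of underside; z up. Seated: origin and x axis agree with the red socket's (play 1.5 mm, 0.06 rad). 0.11-0.21 kg.
- socket_yellow: yellow socket, a fixed collar on the rig: bore 47 mm across, 18 mm deep, flat floor; outside 66 mm across; its wall is cut right through by one notch 12.4 mm wide in its +x direction. Origin: centre of the bore's floor (18 mm above the table); z up, mouth 18 mm above the origin. Neighbouring bores are 79 mm apart, centre to centre.
- module_yellow: yellow sensor module (may be absent), starts upright: can 44 mm across, 42 tall, yellow band, one yellow key rib down its +x side, 9 mm wide, out to 31 mm from the axis; heavy chamfered foot. On top a black grip tab, 36 mm along x, 12 along y, 42 to 72 mm above the bottom. Origin: centre of underside; z up. Seated: origin and x axis agree with the yellow socket's (play 1.5 mm, 0.06 rad). 0.11-0.21 kg.
- socket_green: green socket, a fixed collar on the rig: bore 47 mm across, 18 mm deep, flat floor; outside 66 mm across; its wall is cut right through by one notch 12.4 mm wide in its +x direction. Origin: centre of the bore's floor (18 mm above the table); z up, mouth 18 mm above the origin. Neighbouring bores are 79 mm apart, centre to centre.
- module_green: green sensor module (may be absent), starts upright: can 44 mm across, 42 tall, green band, one green key rib down its +x side, 9 mm wide, out to 31 mm from the axis; heavy chamfered foot. On top a black grip tab, 36 mm along x, 12 along y, 42 to 72 mm above the bottom. Origin: centre of underside; z up. Seated: origin and x axis agree with the green socket's (play 1.5 mm, 0.06 rad). 0.11-0.21 kg.
- socket_blue: blue socket, a fixed collar on the rig: bore 47 mm across, 18 mm deep, flat floor; outside 66 mm across; its wall is cut right through by one notch 12.4 mm wide in its +x direction. Origin: centre of the bore's floor (18 mm above the table); z up, mouth 18 mm above the origin. Neighbouring bores are 79 mm apart, centre to centre.
- module_blue: blue sensor module (may be absent), starts upright: can 44 mm across, 42 tall, blue band, one blue key rib down its +x side, 9 mm wide, out to 31 mm from the axis; heavy chamfered foot. On top a black grip tab, 36 mm along x, 12 along y, 42 to 72 mm above the bottom. Origin: centre of underside; z up. Seated: origin and x axis agree with the blue socket's (play 1.5 mm, 0.06 rad). 0.11-0.21 kg.
- multimeter: bystander, leave alone: digital multimeter, red case, 180 x 85 x 60 mm; origin at the middle of its underside
- solder_spool: bystander, leave alone: solder spool standing on end, 64 mm across, 40 mm high; origin at the middle of its underside
- screwdriver: bystander, leave alone: orange screwdriver lying down, 200 mm long; origin at the middle of its length, on the table
- flux_jar: bystander, leave alone: small jar, 56 mm across, 60 mm high; origin at the middle of its underside
- cell_box: bystander, leave alone: small cardboard box, 70 x 50 x 28 mm; origin at the middle of its underside
Things that resemble listed ones, but are neither listed nor needed, are in the scene too. What is shaped like the module_yellow but pink or purple is not meant.

How it is judged:
On the way, in this order (a step that is already met when the one before it is completed fails the run):
1. the dome stands upright on the bench, clear of the chamber and let go (horizontal distance between dome and rig above 0.21 m and height (world z) of dome below 0.008 m and angle between dome's own z axis and vertical below 0.06 rad and contact force between dome and the fingers below 0.05 N), for 0.2 s.
2. every module present is fully home in the socket of its colour (horizontal distance between module_red and socket_red below 0.004 m and z of module_red in the frame of socket_red below 0.004 m and angle between the x axis of module_red and the x axis of socket_red, either way round below 0.12 rad and angle between each of module_red, module_yellow, module_green, module_blue's own z axis and vertical below 0.06 rad and horizontal distance between module_yellow and socket_yellow below 0.004 m and z of module_yellow in the frame of socket_yellow below 0.004 m and angle between the x axis of module_yellow and the x axis of socket_yellow, either way round below 0.12 rad and horizontal distance between module_green and socket_green below 0.004 m and z of module_green in the frame of socket_green below 0.004 m and angle between the x axis of module_green and the x axis of socket_green, either way round below 0.12 rad and horizontal distance between module_blue and socket_blue below 0.004 m and z of module_blue in the frame of socket_blue below 0.004 m and angle between the x axis of module_blue and the x axis of socket_blue, either way round below 0.12 rad), for 0.2 s.
3. the dome is back on the chamber, flat and centred (all of step 2 and horizontal distance between dome and rig below 0.006 m and z of dome in the frame of rig below 0.013 m and angle between dome's own z axis and vertical below 0.03 rad), for 0.2 s.
4. the start lever is pushed over (horizontal distance between dome and rig below 0.006 m and z of dome in the frame of rig below 0.013 m and angle between dome's own z axis and vertical below 0.03 rad and value of joint start above 0.85 rad), for 0.2 s.
At the end, for the whole second after the job is handed in: Each module present is home in its colour's socket (4 mm off axis, 4 mm off the floor, 0.12 rad from the notch, 0.06 rad tilt at most); dome on the chamber (centred within 6 mm, rim within 3 mm of the plate, 0.03 rad tilt); lever past 0.85 rad; all released and at rest (all of step 2 and all of step 4 and linear speed of each of dome, module_red, module_yellow, module_green, module_blue below 0.02 m/s); the robot touches nothing.
It fails at once if a bystander is shifted by more than 3 cm (distance of any of multimeter, solder_spool, screwdriver, flux_jar, cell_box from where it was at the start of the episode above 0.03 m).
It fails at once if the dome is tipped over (angle between dome's own z axis and vertical above 0.7 rad).
It fails at once if the start lever is thrown while the dome is off (value of joint start above 0.6 rad and horizontal distance between dome and rig above 0.05 m).
Of module_red, module_yellow, module_green, module_blue only 3 to 4 are there at a start; the rules pass over those that are not, and their reading is None.
At some moment in a run one of module_red, module_yellow, module_green, module_blue may be knocked a few centimetres aside while the robot is not near it.
It also fails if it takes over 210 s, if anything falls off the work surface, if the arm or the gripper's body presses on something with over 40 N, if the wrist force passes 120 N, or if a joint passes its speed limit or range.

## Working session

There is one attempt and no reset: what is moved stays moved. The work goes in short steps, Python scripts to look and compute and a shell command to move; the robot and the scene stay as the last step left them, time stands still between calls to the robot, and variables do not carry over. Pictures are saved under pics/ and viewed, at most 16 in all, crops included, and the job is handed in when it is done.

```bash
mkdir -p pics
cat > h.py <<'E'
import numpy as np, cv2
from plant import ctrl
from scipy.spatial.transform import Rotation as R
def cam(n):
    s=ctrl.get_state(); c=ctrl.read_camera(n)
    if n=='wrist':
        T=np.eye(4);T[:3,:3]=R.from_quat(s['tcp_rot']).as_matrix();T[:3,3]=s['eef_pos'];T=T@c['tool_from_camera']
    else:
        T=np.eye(4);r=np.array(c['rotation']);T[:3,:3]=r if r.shape==(3,3) else R.from_quat(r).as_matrix();T[:3,3]=c['xyz']
    c['T']=T;return c
def ray(c,u,v):
    K=np.array(c['camera_matrix']);d=c['T'][:3,:3]@np.array([(u-K[0,2])/K[0,0],-(v-K[1,2])/K[1,1],-1]);return c['T'][:3,3],d
def atz(c,u,v,z):
    o,d=ray(c,u,v);return o+d*(z-o[2])/d[2]
def proj(c,p):
    K=np.array(c['camera_matrix']);q=c['T'][:3,:3].T@(np.array(p)-c['T'][:3,3]);return K[0,0]*q[0]/-q[2]+K[0,2],-K[1,1]*q[1]/-q[2]+K[1,2]
def cloud(c):
    v,u=np.mgrid[0:384,0:512];K=np.array(c['camera_matrix']);d=c['depth']
    P=np.stack([(u-K[0,2])/K[0,0]*d,-(v-K[1,2])/K[1,1]*d,-d],-1);return P@c['T'][:3,:3].T+c['T'][:3,3]
def save(n,c,box=None,s=1.5):
    im=c['img'][:,:,::-1]
    if box: im=im[box[1]:box[3],box[0]:box[2]]
    cv2.imwrite('pics/'+n+'.png',cv2.resize(im,None,fx=s,fy=s,interpolation=cv2.INTER_CUBIC))
E
python3 - <<'E'
from h import *
for n in('top','side'):
    c=cam(n);save(n+'1',c);print(n,c['T'].round(3).tolist(),np.array(c['camera_matrix']).round(1).tolist(),{k for k in c})
print(ctrl.get_state())
E
```

```text
top [[-0.042, 0.979, -0.202, 0.291], [-0.999, -0.042, 0.004, -0.004], [-0.004, 0.202, 0.979, 1.484], [0.0, 0.0, 0.0, 1.0]] [[437.8, 0.0, 253.8], [0.0, 437.8, 189.5], [0.0, 0.0, 1.0]] {'depth', 'rotation', 'xyz', 'img', 'camera_matrix', 'T'}
side [[0.84, 0.392, -0.376, 0.075], [-0.543, 0.596, -0.592, -0.746], [-0.008, 0.701, 0.713, 0.969], [0.0, 0.0, 0.0, 1.0]] [[373.1, 0.0, 260.9], [0.0, 373.1, 191.5], [0.0, 0.0, 1.0]] {'depth', 'rotation', 'xyz', 'img', 'camera_matrix', 'T'}
{'time': 0.1, 'qpos': array([ 1.15501499e+00,  2.87136449e-01,  1.57803690e+00, -1.15675733e-05,
        1.27862038e+00, -1.49992813e-01]), 'dq': array([-0.0002192 , -0.00226613, -0.0013148 , -0.00134111, -0.00059392,
        0.00089444]), 'joint_efforts': array([ 6.39746522e-04, -4.07298231e+01, -2.93698704e+01, -1.24372928e-04,
        3.35104167e-03,  4.67991606e-05]), 'eef_pos': array([0.17702601, 0.65074939, 0.23004251]), 'tcp_rot': array([ 1.32501697e-01,  9.91182167e-01, -1.05833782e-03, -3.01874520e-04]), 'contact_force': array([ 0.17148591, -0.12050208, -0.43972511]), 'wrist_torque': array([ 0.05288316, -0.07051862, -0.00653581]), 'finger_force': 0.0, 'opening': 1.0006038515443285}
```

View pics/top1.png

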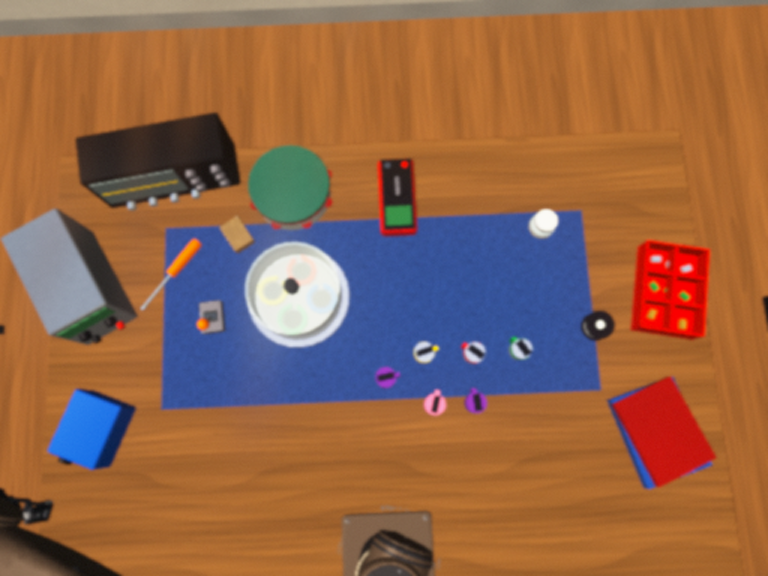

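View pics/side1.png

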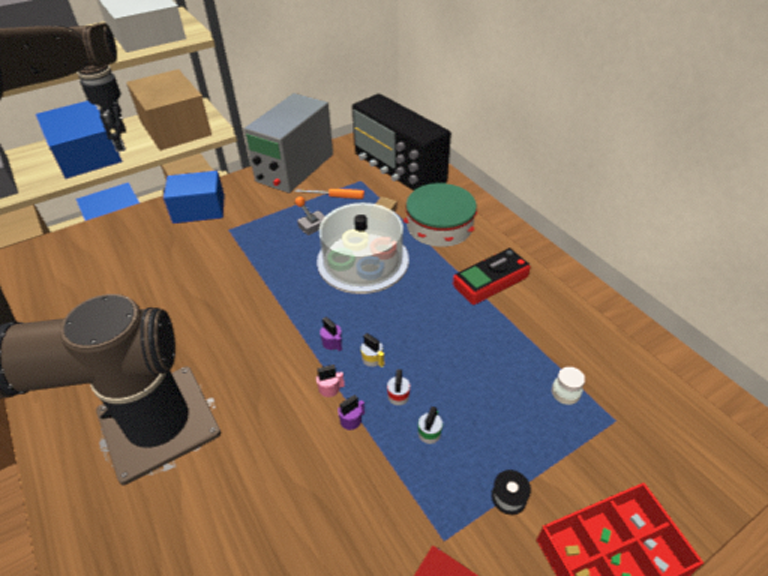

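The top view shows the dome knob at (291,286), in 1.5x pixels. It also shows three candidate modules: yellow (424,352), red (475,352) and green (521,348). The purple and pink look-alikes are at (386,377), (436,403) and (476,401). No blue module is visible. The lever ball is at (202,324).

Run:
```python
from h import *
for n in('top','side'):
    c=cam(n);P=cloud(c);hsv=cv2.cvtColor(c['img'],cv2.COLOR_RGB2HSV)
    pts={'top':dict(knob=(291,286),y=(424,352),r=(475,352),g=(521,348),ball=(202,324),pur=(386,377),jar=(544,222)),
     'side':dict(knob=(360,222),y=(372,343),r=(398,383),g=(431,417),ball=(299,202),pur=(329,327))}[n]
    for k,(u,v) in pts.items():
        u=int(u/1.5);v=int(v/1.5)
        z=dict(knob=.14,y=.07,r=.07,g=.07,pur=.07,ball=.095,jar=.06)[k]
        print(n,k,atz(c,u,v,z).round(3),P[v,u].round(3))
    W=P.reshape(-1,3)
    # module tabs: high points z in .06-.08
    for k in('y','r','g','knob'):
        u,v=pts[k];q=atz(c,u/1.5,v/1.5,.07 if k!='knob' else .14)
        lo,hi=(.055,.085) if k!='knob' else (.12,.15)
        m=(np.hypot(*(W[:,:2]-q[:2]).T)<.03)&(W[:,2]>lo)&(W[:,2]<hi)
        print(k,m.sum(),W[m].mean(0).round(4) if m.sum() else '')
    if n=='top':
        # plate
        q=atz(c,198,196,.01)
        r=np.hypot(*(W[:,:2]-q[:2]).T);m=(r<.14)&(W[:,2]>.006)&(W[:,2]<.0135)
        (x,y),rad=cv2.minEnclosingCircle(W[m][:,:2].astype(np.float32));print('plate',q,m.sum(),x,y,rad)
c=cam('top');save('top_mod',c,(235,210,375,290),5.7)
```

```text
top knob [0.575 0.178 0.14 ] [0.575 0.178 0.139]
top y [ 0.432 -0.095  0.07 ] [ 0.432 -0.095  0.069]
top r [ 0.427 -0.205  0.07 ] [ 0.427 -0.204  0.072]
top g [ 0.43  -0.305  0.07 ] [ 0.43  -0.306  0.065]
top ball [0.507 0.377 0.095] [0.504 0.372 0.114]
top pur [ 0.381 -0.012  0.07 ] [ 0.381 -0.012  0.073]
top jar [ 0.712 -0.382  0.06 ] [ 0.711 -0.381  0.063]
y 47 [ 0.4337 -0.097   0.0706]
r 51 [ 0.4283 -0.2077  0.0698]
g 55 [ 0.4317 -0.3106  0.0696]
knob 89 [0.5752 0.1801 0.1387]
plate [0.5804502 0.1816905 0.01     ] 423 0.5802803039550781 0.18178308010101318 0.1392582505941391
side knob [0.567 0.163 0.14 ] [0.568 0.166 0.137]
side y [ 0.43 -0.11  0.07] [ 0.43  -0.109  0.068]
side r [ 0.418 -0.222  0.07 ] [ 0.418 -0.223  0.071]
side g [ 0.427 -0.319  0.07 ] [ 0.427 -0.319  0.07 ]
side ball [0.504 0.374 0.095] [0.499 0.361 0.105]
side pur [ 0.374 -0.025  0.07 ] [ 0.376 -0.02   0.063]
y 64 [ 0.4301 -0.1032  0.0676]
r 53 [ 0.4229 -0.2149  0.069 ]
g 69 [ 0.4276 -0.3167  0.0692]
knob 71 [0.5714 0.173  0.134 ]
```

View pics/top_mod.png

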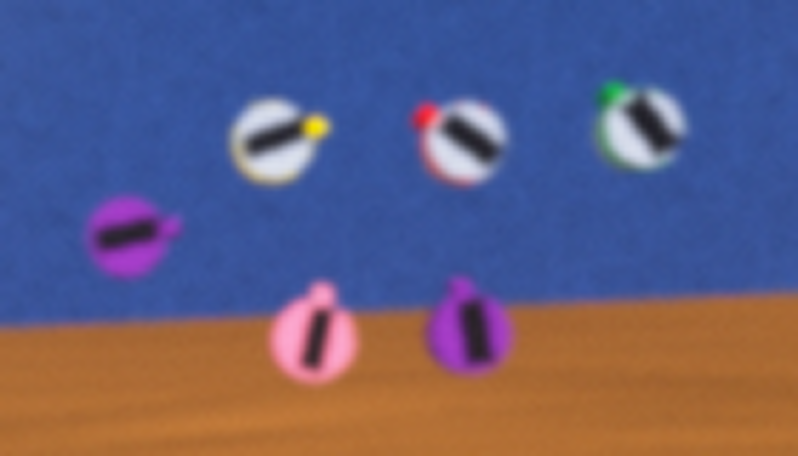

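```bash
cat >> h.py <<'E'
def plan(p,phi=None,s=None):
    """rows for target TCP p, tool x heading phi (deg, world, mod 180)"""
    s=s or ctrl.get_state();M=R.from_quat(s['tcp_rot']).as_matrix();d=M.T@(np.array(p)-s['eef_pos'])*100
    ph=np.degrees(np.arctan2(M[1,0],M[0,0]));tw=0 if phi is None else (ph-phi+90)%180-90
    print('d cm',d.round(2),'twist',round(tw,1),'now',s['eef_pos'].round(4),'phi',round(ph,1),'tilt',np.degrees(np.arccos(-M[2,2])).round(2),'q1,q6',s['qpos'][[0,5]].round(2),'t',round(s['time'],1),'F',s['contact_force'].round(1),'op',round(s['opening'],3),'ff',round(s['finger_force'],1))
E
python3 - <<'E'
from h import *
c=cam('wrist');print(np.array(c['tool_from_camera']).round(3).tolist())
plan([.575,.18,.28],180)
E
```

```text
[[-0.001, 0.946, 0.324, 0.083], [1.0, 0.001, 0.001, -0.0], [0.0, 0.324, -0.946, -0.142], [0.0, 0.0, 0.0, 1.0]]
d cm [-50.76 -35.01  -4.9 ] twist -15.2 now [0.1772 0.6511 0.2308] phi 164.8 tilt 0.05 q1,q6 [ 1.16 -0.15] t 0.3 F [0.2 0.1 0.2] op 0.998 ff 0.0
```

```bash
python3 -m pendant '[{"dx":0,"dy":0,"dz":-4.9},{"dx":-50.8,"dy":-35,"dz":-4.9,"twist":-15.2},{"dx":-50.8,"dy":-35,"dz":-4.9,"twist":-15.2},{"dx":-50.8,"dy":-35,"dz":-4.9,"twist":-15.2},{"dx":-50.8,"dy":-35,"dz":-4.9,"twist":-15.2},{"dx":-50.8,"dy":-35,"dz":-4.9,"twist":-15.2},{"dx":-50.8,"dy":-35,"dz":-4.9,"twist":-15.2},{"dx":-50.8,"dy":-35,"dz":-4.9,"twist":-15.2},{"dx":-50.8,"dy":-35,"dz":-4.9,"twist":-15.2},{"dx":-50.8,"dy":-35,"dz":-4.9,"twist":-15.2}]'
python3 -m pendant '[{"dx":0},{"dx":0},{"dx":0},{"dx":0}]'
python3 - <<'E'
from h import *
c=cam('wrist');save('w1',c);plan([.575,.18,.28],180)
P=cloud(c).reshape(-1,3);m=(P[:,2]>.128)&(P[:,2]<.15)&(np.hypot(P[:,0]-.575,P[:,1]-.178)<.04)
print(m.sum(),P[m].mean(0),cv2.minEnclosingCircle(P[m][:,:2].astype(np.float32)))
E
```

```text
d cm [-50.76 -35.02  -4.88] twist -15.2 now [0.1772 0.6512 0.231 ] phi 164.8 tilt 0.03 q1,q6 [ 1.16 -0.15] t 0.3 F [ 0.4  0.7 -0. ] op 1.0 ff 0.0
0 [nan nan nan] ((0.0, 0.0), 0.0)$[0]: bad value
$[0]: bad value
<stdin>:4: RuntimeWarning: Mean of empty slice.
  ret = um.true_divide(
```

View pics/w1.png

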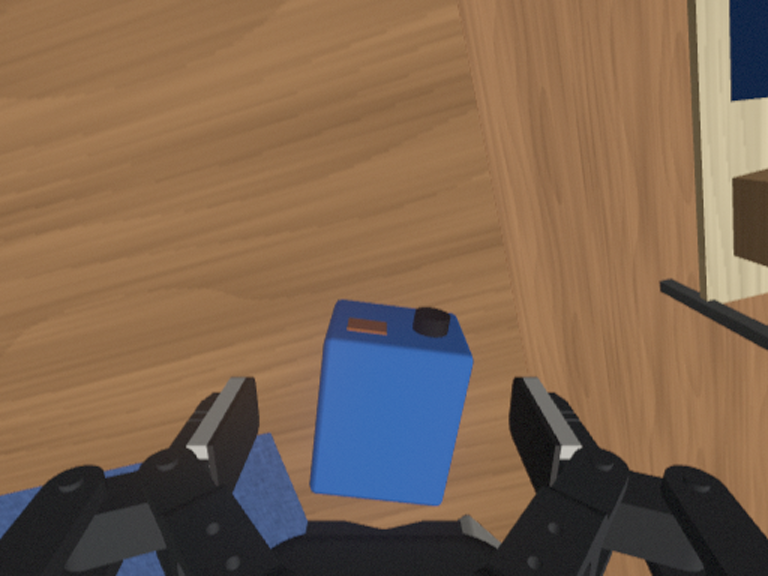

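The move was refused, so the picture only shows the start spot: the blue box, with the fingers at the left and right bottom. I'll resend it with complete rows.

```bash
python3 -m pendant '[{"dx":0,"dy":0,"dz":-4.9,"twist":0},{"dx":-50.8,"dy":-35,"dz":-4.9,"twist":-15.2},{"dx":-50.8,"dy":-35,"dz":-4.9,"twist":-15.2},{"dx":-50.8,"dy":-35,"dz":-4.9,"twist":-15.2},{"dx":-50.8,"dy":-35,"dz":-4.9,"twist":-15.2},{"dx":-50.8,"dy":-35,"dz":-4.9,"twist":-15.2},{"dx":-50.8,"dy":-35,"dz":-4.9,"twist":-15.2},{"dx":-50.8,"dy":-35,"dz":-4.9,"twist":-15.2},{"dx":-50.8,"dy":-35,"dz":-4.9,"twist":-15.2},{"dx":-50.8,"dy":-35,"dz":-4.9,"twist":-15.2}]'
python3 - <<'E'
from h import *
plan([.575,.18,.28],180)
E
```

```text
time: 1.6
eef_pos: [0.5413, 0.2201, 0.2807]
tcp_rot: [0.0, 1.0, 0.0, 0.0]
contact_force: [1.0, 0.6, 0.4]
opening: 0.998
finger_force: 0.0
d cm [-3.37 -4.01  0.07] twist -0.0 now [0.5413 0.2201 0.2807] phi 180.0 tilt 0.05 q1,q6 [ 0.21 -1.36] t 1.6 F [1.  0.6 0.4] op 0.998 ff 0.0
```

```bash
python3 -m pendant '[{"dx":-3.4,"dy":-4,"dz":0,"twist":0},{"dx":-3.4,"dy":-4,"dz":0,"twist":0},{"dx":-3.4,"dy":-4,"dz":0,"twist":0}]'
python3 - <<'E'
from h import *
c=cam('wrist');save('w2',c);plan([.575,.18,.28],180)
P=cloud(c).reshape(-1,3);m=(P[:,2]>.128)&(P[:,2]<.15)&(np.hypot(P[:,0]-.575,P[:,1]-.178)<.04)
print(m.sum(),P[m].mean(0),cv2.minEnclosingCircle(P[m][:,:2].astype(np.float32)))
E
```

```text
time: 1.98
eef_pos: [0.5739, 0.182, 0.2801]
tcp_rot: [0.0, 1.0, 0.0, -0.0]
contact_force: [-0.1, 0.1, -0.0]
opening: 0.997
finger_force: 0.0
d cm [-0.14 -0.26  0.02] twist 0.0 now [0.5736 0.1826 0.2803] phi -180.0 tilt 0.03 q1,q6 [ 0.14 -1.43] t 2.0 F [ 0.1 -0.1 -0.6] op 0.999 ff 0.0
798 [0.57441537 0.17948661 0.13891472] ((0.5757172703742981, 0.1796565055847168), 0.016142144799232483)
```

View pics/w2.png

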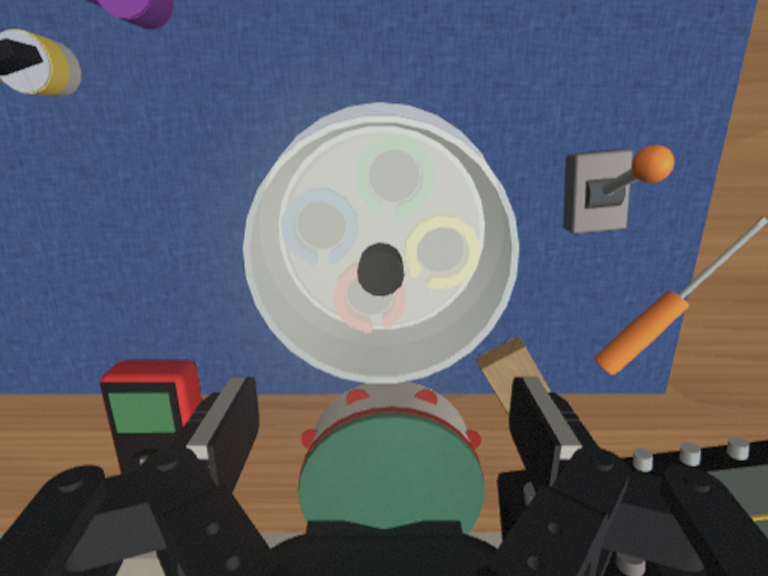

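The wrist view shows the knob at (381,269). The sockets visible through the dome are green (395,175), blue (320,225), yellow (441,250) and red (368,295). The measured knob centre is (0.5755, 0.180).

```bash
python3 -m pendant '[{"dx":-0.2,"dy":-0.2,"dz":5,"twist":0},{"dx":-0.2,"dy":-0.2,"dz":10,"twist":0},{"dx":-0.2,"dy":-0.2,"dz":14,"twist":0},{"dx":-0.2,"dy":-0.2,"dz":16.3,"twist":0},{"dx":-0.2,"dy":-0.2,"dz":16.6,"twist":0},{"dx":-0.2,"dy":-0.2,"dz":16.6,"twist":0}]'
python3 -m pendant '[{"dx":0,"dy":0,"dz":0,"twist":0},{"dx":0,"dy":0,"dz":0,"twist":0},{"dx":0,"dy":0,"dz":0,"twist":0},{"dx":0,"dy":0,"dz":0,"twist":0},{"dx":0,"dy":0,"dz":0,"twist":0},{"dx":0,"dy":0,"dz":0,"twist":0}]' 0 60
```

```text
time: 2.78
eef_pos: [0.5764, 0.1808, 0.1155]
tcp_rot: [-0.001, 1.0, 0.0, 0.001]
contact_force: [0.8, 0.4, 0.5]
opening: 1.002
finger_force: 0.0
time: 3.52
eef_pos: [0.5769, 0.1799, 0.1154]
tcp_rot: [0.0, 1.0, 0.0, 0.001]
contact_force: [-0.6, -0.5, 4.9]
opening: 0.352
finger_force: 60.1
```

```bash
python3 -m pendant '[{"dx":0,"dy":0,"dz":-2,"twist":0},{"dx":0,"dy":0,"dz":-5,"twist":0},{"dx":0,"dy":0,"dz":-9,"twist":0},{"dx":0,"dy":0,"dz":-12,"twist":0},{"dx":-0.6,"dy":-3,"dz":-12,"twist":0},{"dx":-1.5,"dy":-7,"dz":-12,"twist":0},{"dx":-2.3,"dy":-12,"dz":-12,"twist":0},{"dx":-3.2,"dy":-17,"dz":-12,"twist":0},{"dx":-4.2,"dy":-22,"dz":-12,"twist":0},{"dx":-5.2,"dy":-27,"dz":-12,"twist":0}]'
python3 -m pendant '[{"dx":-1,"dy":-4,"dz":0,"twist":0},{"dx":-1.6,"dy":-8,"dz":0,"twist":0},{"dx":-2,"dy":-10.5,"dz":0,"twist":0},{"dx":-2.2,"dy":-11.5,"dz":2,"twist":0},{"dx":-2.2,"dy":-11.5,"dz":5,"twist":0},{"dx":-2.2,"dy":-11.5,"dz":8,"twist":0},{"dx":-2.2,"dy":-11.5,"dz":10.5,"twist":0},{"dx":-2.2,"dy":-11.5,"dz":11.5,"twist":0},{"dx":-2.2,"dy":-11.5,"dz":11.5,"twist":0}]'
```

```text
time: 4.78
eef_pos: [0.6273, -0.0916, 0.2334]
tcp_rot: [0.0, 1.0, 0.0, -0.001]
contact_force: [-0.3, -0.4, -4.7]
opening: 0.355
finger_force: 60.0
time: 5.9
eef_pos: [0.6493, -0.204, 0.1178]
tcp_rot: [-0.0, 1.0, 0.001, -0.001]
contact_force: [-0.8, -0.1, -3.9]
opening: 0.353
finger_force: 60.1
```

```bash
python3 -m pendant '[{"dx":0,"dy":0,"dz":0.6,"twist":0},{"dx":0,"dy":0,"dz":1,"twist":0},{"dx":0,"dy":0,"dz":1.2,"twist":0},{"dx":0,"dy":0,"dz":1.2,"twist":0}]'
python3 - <<'E'
from h import *
c=cam('side');save('s2',c,(120,100,340,270),3.6)
E
```

```text
time: 6.4
eef_pos: [0.65, -0.2053, 0.1073]
tcp_rot: [0.0, 1.0, 0.0, -0.0]
contact_force: [0.5, 0.2, -3.5]
opening: 0.351
finger_force: 60.1
```

View pics/s2.png

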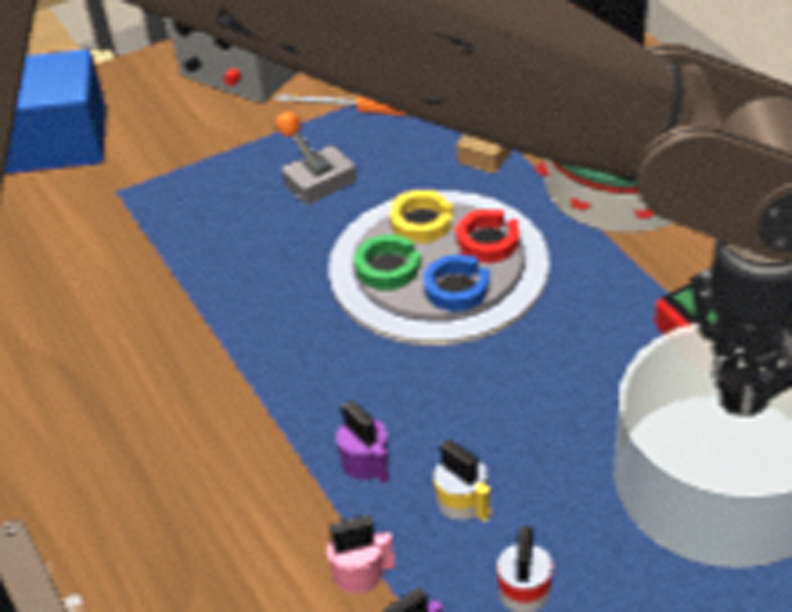

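The crop shows the chamber open, with sockets yellow (420,215), red (488,235), green (387,262) and blue (457,282). The dome is still upright in the gripper, just above the mat.

```bash
python3 -m pendant '[{"dx":0,"dy":0,"dz":0.1,"twist":0},{"dx":0,"dy":0,"dz":0.2,"twist":0},{"dx":0,"dy":0,"dz":0.2,"twist":0}]'
python3 -m pendant '[{"dx":0,"dy":0,"dz":0,"twist":0},{"dx":0,"dy":0,"dz":0,"twist":0},{"dx":0,"dy":0,"dz":0,"twist":0},{"dx":0,"dy":0,"dz":0,"twist":0},{"dx":0,"dy":0,"dz":-5,"twist":0},{"dx":0,"dy":0,"dz":-10,"twist":0},{"dx":0,"dy":0,"dz":-14,"twist":0}]' 100
python3 - <<'E'
from h import *
plan([.53,.18,.32],180)
E
```

```text
time: 6.82
eef_pos: [0.6501, -0.2054, 0.1056]
tcp_rot: [0.0, 1.0, -0.0, 0.0]
contact_force: [-0.7, -0.5, -3.2]
opening: 0.35
finger_force: 60.1
time: 7.7
eef_pos: [0.6505, -0.2054, 0.248]
tcp_rot: [0.0, 1.0, -0.001, 0.001]
contact_force: [-0.2, -0.1, 0.1]
opening: 1.003
finger_force: 0.0
d cm [12.05 38.53 -7.26] twist -0.0 now [ 0.6505 -0.2054  0.248 ] phi 180.0 tilt 0.14 q1,q6 [-0.45 -2.02] t 7.7 F [-0.2 -0.1  0.1] op 1.003 ff 0.0
```

```bash
python3 -m pendant '[{"dx":11.5,"dy":38.5,"dz":0,"twist":0},{"dx":11.5,"dy":38.5,"dz":0,"twist":0},{"dx":11.5,"dy":38.5,"dz":0,"twist":0},{"dx":11.5,"dy":38.5,"dz":0,"twist":0},{"dx":11.5,"dy":38.5,"dz":0,"twist":0},{"dx":11.5,"dy":38.5,"dz":0,"twist":0},{"dx":11.5,"dy":38.5,"dz":0,"twist":0},{"dx":11.5,"dy":38.5,"dz":0,"twist":0},{"dx":11.5,"dy":38.5,"dz":0,"twist":0},{"dx":11.5,"dy":38.5,"dz":0,"twist":0}]'
python3 - <<'E'
from h import *
c=cam('wrist');save('w3',c);np.savez('w3.npz',T=c['T'],K=c['camera_matrix'],d=c['depth'],img=c['img'])
plan([.535,.18,.25],180)
E
```

```text
time: 8.95
eef_pos: [0.5357, 0.1786, 0.2453]
tcp_rot: [0.001, 1.0, -0.0, 0.0]
contact_force: [-0.0, -0.8, -0.5]
opening: 0.998
finger_force: 0.0
d cm [ 0.07  0.14 -0.47] twist -0.1 now [0.5357 0.1786 0.2453] phi 179.9 tilt 0.01 q1,q6 [ 0.14 -1.43] t 9.0 F [ 0.4 -0.7 -0.1] op 0.998 ff 0.0
```

View pics/w3.png

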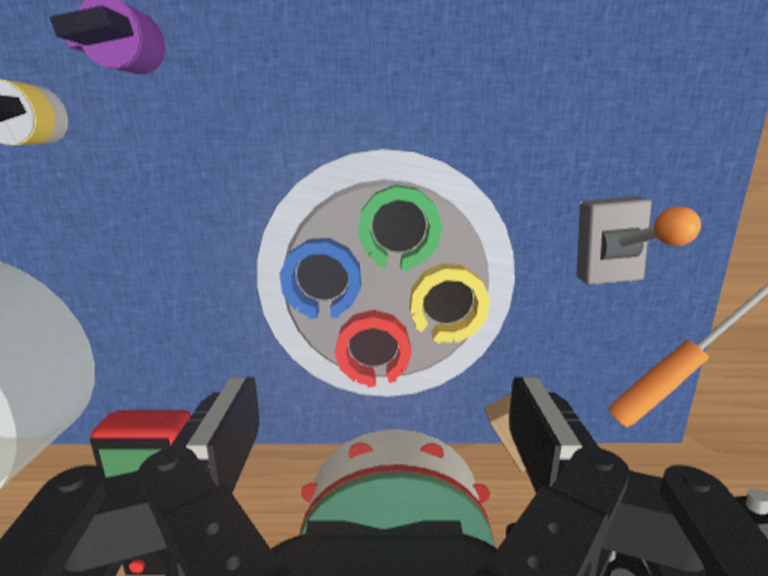

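Sockets in this view: green (400,226), blue (323,277), yellow (449,300), red (373,347). The notches point roughly down, i.e. away from the robot. The lever ball is at (677,226).

```bash
cat > sock.py <<'E'
from h import *
from scipy.optimize import minimize
z=np.load('w3.npz');c=dict(T=z['T'],camera_matrix=z['K'],depth=z['d'],img=z['img'])
P=cloud(c);hsv=cv2.cvtColor(c['img'],cv2.COLOR_RGB2HSV).astype(int);H,S,V=hsv[...,0],hsv[...,1],hsv[...,2]
x0,y0,s=.48,.08,2000.  # raster
gx,gy=np.meshgrid(x0+np.arange(400)/s,y0+np.arange(400)/s,indexing='ij')
uv=np.array([proj(c,[a,b,.036]) for a,b in zip(gx.ravel(),gy.ravel())],np.float32).reshape(400,400,2)
hs=cv2.remap(hsv.astype(np.uint8),uv[...,0],uv[...,1],cv2.INTER_NEAREST).astype(int)
zz=cv2.remap(P[...,2].astype(np.float32),uv[...,0],uv[...,1],cv2.INTER_NEAREST)
out={}
for n,(h,u,v) in dict(red=(0,373,347),yellow=(27,449,300),green=(65,400,226),blue=(110,323,277)).items():
    q=atz(c,u/1.5,v/1.5,.03)
    dh=np.abs((hs[...,0]-h+90)%180-90)
    m=((dh<13)&(hs[...,1]>110)&(zz>.029)&(np.hypot(gx-q[0],gy-q[1])<.05)).astype(float)
    m=cv2.GaussianBlur(m,(0,0),2)
    def cost(p):
        X=gx-p[0];Y=gy-p[1];r=np.hypot(X,Y);a,b=X*np.cos(p[2])+Y*np.sin(p[2]),-X*np.sin(p[2])+Y*np.cos(p[2])
        t=((r>.0235)&(r<.033)&~((a>0)&(np.abs(b)<.0062))).astype(float)
        return ((cv2.GaussianBlur(t,(0,0),2)-m)**2).sum()
    best=min((minimize(cost,[q[0],q[1],t],method='Nelder-Mead',options=dict(initial_simplex=[[q[0],q[1],t],[q[0]+.004,q[1],t],[q[0],q[1]+.004,t],[q[0],q[1],t+.2]],xatol=1e-5)) for t in np.radians(np.arange(-60,61,20))),key=lambda r:r.fun)
    out[n]=best.x;zt=zz[(m>.9)];print(n,best.x[:2].round(4),np.degrees(best.x[2]).round(1),round(best.fun),round(m.sum()),'z',np.median(zt).round(4))
o=['red','yellow','green','blue'];
for a,b in zip(o,o[1:]+o[:1]):print(a,b,np.hypot(*(out[a]-out[b])[:2]).round(4))
print('centre',np.mean([out[k][:2] for k in o],0),'notch-radial', )
W=P.reshape(-1,3);m=(np.hypot(W[:,0]-.577,W[:,1]-.18)<.13)&(W[:,2]>.006)&(W[:,2]<.014);print(cv2.minEnclosingCircle(W[m][:,:2].astype(np.float32)))
np.save('sock.npy',np.array([out[k] for k in o]))
E
python3 sock.py
```

```text
red [0.6292 0.1681] 14.4 490 7654 z 0.0355
yellow [0.5861 0.2337] -34.9 417 7498 z 0.0356
green [0.5209 0.1909] -9.3 102 6043 z 0.0356
blue [0.5636 0.1253] 2.6 243 7088 z 0.0355
red yellow 0.0784
yellow green 0.078
green blue 0.0783
blue red 0.0783
centre [0.57494643 0.17952082] notch-radial
((0.5761541128158569, 0.17938297986984253), 0.11598621308803558)
```

```bash
cat > mod.py <<'E'
from h import *
import sys
HUE=dict(red=0,yellow=27,green=65,blue=110)
def mods(c,names=('red','yellow','green','blue'),zb=0.,ztol=.006):
    P=cloud(c);hsv=cv2.cvtColor(c['img'],cv2.COLOR_RGB2HSV).astype(int);V=hsv[...,2]
    m=(np.abs(P[...,2]-.072-zb)<ztol)&(V<90)
    nl,L,st,_=cv2.connectedComponentsWithStats(m.astype(np.uint8),connectivity=8);res=[]
    for i in range(1,nl):
        if st[i,4]<60: continue
        vv,uu=np.nonzero(L==i);Q=np.array([atz(c,u,v,.072+zb) for u,v in zip(uu,vv)])[:,:2]
        (ctr,sz,ang)=cv2.minAreaRect((Q*1000).astype(np.float32));ctr=np.array(ctr)/1000
        if not(25<max(sz)<50 and 6<min(sz)<24): continue
        w=np.linalg.svd(Q-Q.mean(0),full_matrices=False)[2][0]
        near=(np.hypot(P[...,0]-ctr[0],P[...,1]-ctr[1])<.04)&(P[...,2]>.004+zb)&(P[...,2]<.05+zb)&(hsv[...,1]>120)&(V>60)
        rib=near&(np.hypot(P[...,0]-ctr[0],P[...,1]-ctr[1])>.0245)
        h=hsv[...,0];best=None
        for n,hh in HUE.items():
            k=rib&(np.abs((h-hh+90)%180-90)<(9 if n!='blue' else 4))
            if k.sum()>(best[1].sum() if best else 6): best=(n,k)
        if not best: continue
        rp=P[best[1]].mean(0)[:2]-ctr
        if w@rp<0:w=-w
        print(best[0],'tabctr',ctr.round(4),'mean',Q.mean(0).round(4),'size',np.round(sz,1),'heading',np.degrees(np.arctan2(w[1],w[0])).round(1),'rib',np.degrees(np.arctan2(rp[1],rp[0])).round(1),'n',len(Q),best[1].sum(),'px',uu.mean().round(),vv.mean().round())
E
python3 -m pendant '[{"dx":11.5,"dy":-37,"dz":0,"twist":0},{"dx":11.5,"dy":-37,"dz":0,"twist":0},{"dx":11.5,"dy":-37,"dz":0,"twist":0},{"dx":11.5,"dy":-37,"dz":0,"twist":0},{"dx":11.5,"dy":-37,"dz":0,"twist":0},{"dx":11.5,"dy":-37,"dz":0,"twist":0},{"dx":11.5,"dy":-37,"dz":0,"twist":0},{"dx":11.5,"dy":-37,"dz":0,"twist":0},{"dx":11.5,"dy":-37,"dz":0,"twist":0}]'
python3 - <<'E'
from mod import *
c=cam('wrist');save('w4',c);mods(c);plan([.43,-.1,.15],106)
E
```

```text
time: 10.12
eef_pos: [0.4204, -0.1891, 0.2452]
tcp_rot: [-0.0, 1.0, 0.0, -0.0]
contact_force: [0.3, 0.7, 0.3]
opening: 1.001
finger_force: 0.0
green tabctr [ 0.4304 -0.3117] mean [ 0.4302 -0.3119] size [34.  14.2] heading 33.5 rib 35.1 n 363 68 px 146.0 180.0
red tabctr [ 0.4264 -0.2099] mean [ 0.4264 -0.21  ] size [35.8 12.5] heading 49.9 rib 52.3 n 341 63 px 237.0 177.0
yellow tabctr [ 0.4321 -0.1002] mean [ 0.4321 -0.1001] size [13.5 35.8] heading -74.3 rib -75.4 n 360 72 px 336.0 182.0
d cm [-0.97  8.89  9.53] twist 74.1 now [ 0.4205 -0.1889  0.2452] phi -179.9 tilt 0.03 q1,q6 [-0.64 -2.22] t 10.2 F [-0.4  0.6 -0.2] op 1.001 ff 0.0
```

View pics/w4.png

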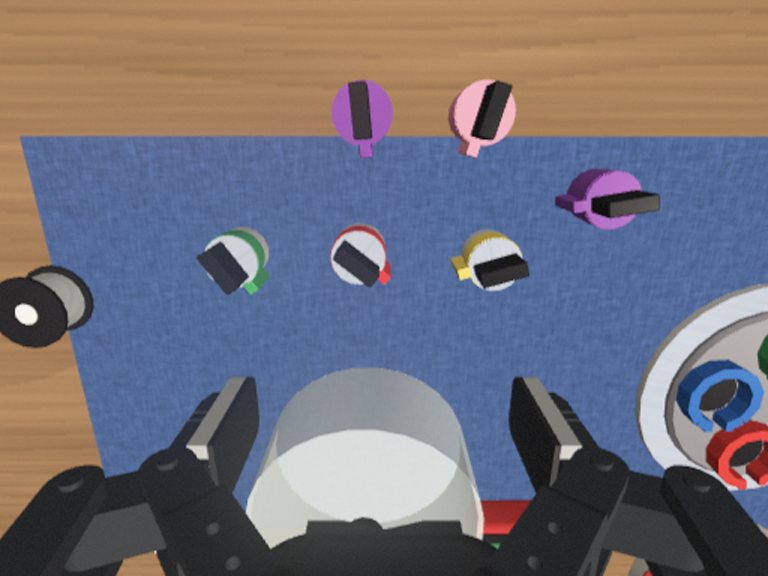

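The frame shows yellow (497,262), red (360,258) and green (235,262) with white cans and coloured ribs. The pink and purple ones are solid-coloured decoys. Tab sizes match 36x12 mm. I'll take yellow first.

```bash
python3 -m pendant '[{"dx":-1.2,"dy":8.9,"dz":5,"twist":74.5},{"dx":-1.2,"dy":8.9,"dz":10,"twist":74.5},{"dx":-1.2,"dy":8.9,"dz":10,"twist":74.5},{"dx":-1.2,"dy":8.9,"dz":10,"twist":74.5},{"dx":-1.2,"dy":8.9,"dz":10,"twist":74.5},{"dx":-1.2,"dy":8.9,"dz":10,"twist":74.5},{"dx":-1.2,"dy":8.9,"dz":10,"twist":74.5},{"dx":-1.2,"dy":8.9,"dz":10,"twist":74.5},{"dx":-1.2,"dy":8.9,"dz":10,"twist":74.5}]' 50
python3 - <<'E'
from mod import *
c=cam('wrist');mods(c);plan([.4321,-.1001,.046],105.5)
E
```

```text
time: 11.3
eef_pos: [0.4323, -0.1004, 0.1453]
tcp_rot: [0.604, 0.797, 0.0, -0.0]
contact_force: [0.2, -0.2, -0.7]
opening: 0.504
finger_force: 0.0
red tabctr [ 0.4274 -0.2065] mean [ 0.4295 -0.205 ] size [37.7 14.9] heading 59.0 rib 49.7 n 465 203 px 221.0 309.0
d cm [ 0.05 -0.    9.93] twist 0.2 now [ 0.4322 -0.1005  0.1453] phi 105.7 tilt 0.0 q1,q6 [-0.46 -0.73] t 11.3 F [-0.9 -0.2 -1.1] op 0.502 ff 0.0
```

```bash
python3 -m pendant '[{"dx":0,"dy":0,"dz":5,"twist":0},{"dx":0,"dy":0,"dz":8,"twist":0},{"dx":0,"dy":0,"dz":9.9,"twist":0},{"dx":0,"dy":0,"dz":9.9,"twist":0}]'
python3 -m pendant '[{"dx":0,"dy":0,"dz":0,"twist":0},{"dx":0,"dy":0,"dz":0,"twist":0},{"dx":0,"dy":0,"dz":0,"twist":0},{"dx":0,"dy":0,"dz":0,"twist":0},{"dx":0,"dy":0,"dz":-1,"twist":0},{"dx":0,"dy":0,"dz":-5,"twist":0},{"dx":0,"dy":0,"dz":-10,"twist":0},{"dx":0,"dy":0,"dz":-14,"twist":0}]' 0 60
python3 - <<'E'
from mod import *
S=np.load('sock.npy');ctr=S[:,:2].mean(0);S[:,:2]=ctr+(S[:,:2]-ctr)*79/78.25;print(S)
plan([*S[1,:2],.18],np.degrees(S[1,2]))
E
```

```text
time: 11.85
eef_pos: [0.4308, -0.1004, 0.0448]
tcp_rot: [0.605, 0.796, -0.0, -0.002]
contact_force: [-0.1, -0.1, 0.3]
opening: 0.5
finger_force: 0.0
time: 12.85
eef_pos: [0.4317, -0.1009, 0.188]
tcp_rot: [0.605, 0.796, -0.0, 0.0]
contact_force: [0.9, -0.3, -1.6]
opening: 0.124
finger_force: 61.3
[[ 0.62967321  0.16803174  0.2514352 ]
 [ 0.58624607  0.23417233 -0.60838335]
 [ 0.52034269  0.19105753 -0.1623255 ]
 [ 0.56352373  0.12482168  0.04452152]]
d cm [28.17 23.84  0.8 ] twist -39.7 now [ 0.4317 -0.1009  0.188 ] phi 105.5 tilt 0.01 q1,q6 [-0.46 -0.73] t 12.8 F [ 0.9 -0.3 -1.6] op 0.124 ff 61.3
```

```bash
python3 -m pendant '[{"dx":28.2,"dy":23.8,"dz":0,"twist":-39.7},{"dx":28.2,"dy":23.8,"dz":0,"twist":-39.7},{"dx":28.2,"dy":23.8,"dz":0,"twist":-39.7},{"dx":28.2,"dy":23.8,"dz":0,"twist":-39.7},{"dx":28.2,"dy":23.8,"dz":0,"twist":-39.7},{"dx":28.2,"dy":23.8,"dz":0,"twist":-39.7},{"dx":28.2,"dy":23.8,"dz":0,"twist":-39.7},{"dx":28.2,"dy":23.8,"dz":0,"twist":-39.7},{"dx":28.2,"dy":23.8,"dz":0,"twist":-39.7},{"dx":28.2,"dy":23.8,"dz":0,"twist":-39.7}]'
python3 - <<'E'
from mod import *
S=np.load('sock.npy')
plan([.5862,.2342,.09],np.degrees(S[1,2]))
E
```

```text
time: 14.1
eef_pos: [0.586, 0.233, 0.1865]
tcp_rot: [0.3, 0.954, -0.0, -0.0]
contact_force: [-0.0, 0.1, -2.5]
opening: 0.123
finger_force: 61.4
d cm [0.06 0.11 9.65] twist -0.1 now [0.586  0.233  0.1865] phi 145.1 tilt 0.01 q1,q6 [ 0.22 -0.74] t 14.1 F [-0.   0.1 -2.5] op 0.123 ff 61.4
```

```bash
python3 -m pendant '[{"dx":0,"dy":0.1,"dz":4,"twist":0},{"dx":0,"dy":0.1,"dz":8,"twist":0},{"dx":0,"dy":0.1,"dz":9.7,"twist":0},{"dx":0,"dy":0.1,"dz":9.7,"twist":0},{"dx":0,"dy":0.1,"dz":9.7,"twist":0}]'
python3 - <<'E'
from mod import *
c=cam('wrist');save('w5',c);plan([.5862,.2342,.063],-34.9)
E
```

```text
time: 14.72
eef_pos: [0.5883, 0.2351, 0.0915]
tcp_rot: [0.299, 0.954, 0.001, 0.002]
contact_force: [-0.1, 0.7, -1.0]
opening: 0.123
finger_force: 61.3
d cm [ 0.13 -0.22  2.87] twist 0.1 now [0.5884 0.2352 0.0918] phi 145.2 tilt 0.24 q1,q6 [ 0.22 -0.74] t 14.8 F [-0.4 -0.  -0.6] op 0.124 ff 61.3
```

View pics/w5.png

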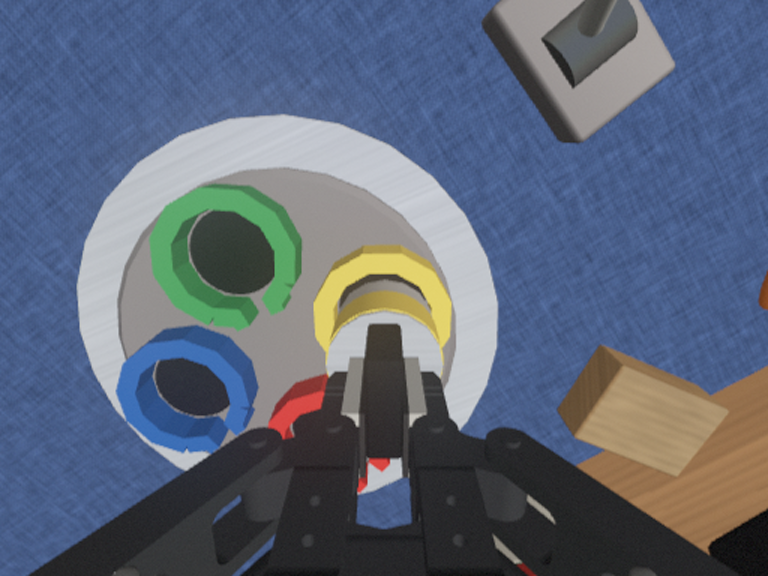

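The yellow module hangs centred over its collar: can centre at column ~385, collar at ~383. The rib side is hidden behind the fingers. I'll let it settle and re-read.

```bash
python3 -m pendant '[{"dx":0,"dy":0,"dz":0.4,"twist":0},{"dx":0,"dy":0,"dz":0.4,"twist":0},{"dx":0,"dy":0,"dz":0.4,"twist":0}]'
python3 - <<'E'
from mod import *
plan([.5862,.2342,.063],-34.9)
E
```

```text
time: 15.15
eef_pos: [0.5869, 0.235, 0.0855]
tcp_rot: [0.299, 0.954, 0.0, 0.0]
contact_force: [0.4, 0.4, -1.8]
opening: 0.128
finger_force: 61.3
d cm [ 0.01 -0.11  2.25] twist 0.1 now [0.5869 0.235  0.0855] phi 145.2 tilt 0.02 q1,q6 [ 0.22 -0.74] t 15.2 F [ 0.4  0.4 -1.8] op 0.128 ff 61.3
```

```bash
python3 -m pendant '[{"dx":0,"dy":-0.1,"dz":0.2,"twist":0},{"dx":0,"dy":-0.1,"dz":0.5,"twist":0},{"dx":0,"dy":-0.1,"dz":0.8,"twist":0},{"dx":0,"dy":-0.1,"dz":1,"twist":0},{"dx":0,"dy":-0.1,"dz":1,"twist":0}]'
python3 - <<'E'
from mod import *
plan([.5862,.2342,.063],-34.9)
E
```

```text
time: 15.78
eef_pos: [0.5878, 0.2338, 0.0758]
tcp_rot: [0.299, 0.954, 0.0, 0.002]
contact_force: [5.0, -2.5, -0.1]
opening: 0.128
finger_force: 61.5
d cm [ 0.16 -0.06  1.28] twist 0.1 now [0.5878 0.2338 0.0758] phi 145.2 tilt 0.23 q1,q6 [ 0.22 -0.74] t 15.8 F [ 5.  -2.5 -0.1] op 0.128 ff 61.5
```

```bash
python3 -m pendant '[{"dx":-0.1,"dy":0,"dz":0.2,"twist":0},{"dx":-0.1,"dy":0,"dz":0.6,"twist":0},{"dx":-0.1,"dy":0,"dz":0.9,"twist":0},{"dx":-0.1,"dy":0,"dz":1.1,"twist":0},{"dx":-0.1,"dy":0,"dz":1.1,"twist":0}]'
python3 - <<'E'
from mod import *
plan([.5862,.2342,.063],-34.9)
E
```

```text
time: 16.4
eef_pos: [0.5881, 0.2335, 0.0655]
tcp_rot: [0.299, 0.954, 0.0, 0.001]
contact_force: [3.0, -3.6, 5.5]
opening: 0.126
finger_force: 62.2
d cm [ 0.19 -0.05  0.25] twist 0.1 now [0.5881 0.2335 0.0655] phi 145.2 tilt 0.12 q1,q6 [ 0.22 -0.74] t 16.4 F [ 3.  -3.6  5.5] op 0.126 ff 62.2
```

```bash
python3 -m pendant '[{"dx":-0.05,"dy":0,"dz":0.1,"twist":0},{"dx":-0.05,"dy":0,"dz":0.3,"twist":0},{"dx":-0.05,"dy":0,"dz":0.3,"twist":0}]'
python3 - <<'E'
from mod import *
plan([.5862,.2342,.063],-34.9)
E
```

```text
time: 16.77
eef_pos: [0.5884, 0.2336, 0.0655]
tcp_rot: [0.299, 0.954, -0.0, 0.0]
contact_force: [-2.7, -3.1, 17.2]
opening: 0.125
finger_force: 63.9
d cm [ 0.22 -0.08  0.25] twist 0.1 now [0.5884 0.2336 0.0655] phi 145.2 tilt 0.03 q1,q6 [ 0.22 -0.75] t 16.8 F [-2.7 -3.1 17.2] op 0.125 ff 63.9
```

```bash
python3 -m pendant '[{"dx":0,"dy":0,"dz":-0.2,"twist":0},{"dx":0,"dy":0,"dz":-0.2,"twist":0},{"dx":0,"dy":0,"dz":-0.2,"twist":0},{"dx":0,"dy":0,"dz":-0.2,"twist":0},{"dx":0,"dy":0,"dz":-4,"twist":0},{"dx":0,"dy":0,"dz":-9,"twist":0},{"dx":2,"dy":0,"dz":-15,"twist":0},{"dx":4,"dy":0,"dz":-18,"twist":0},{"dx":4,"dy":0,"dz":-18,"twist":0}]' 35
python3 - <<'E'
from mod import *
c=cam('wrist');mods(c,zb=.018);plan([.427,-.21,.25],50);save('w6',c,None,1.2)
E
```

```text
time: 17.9
eef_pos: [0.5554, 0.2573, 0.2453]
tcp_rot: [0.299, 0.954, 0.002, 0.003]
contact_force: [-0.6, 0.2, -0.7]
opening: 0.35
finger_force: 0.0
yellow tabctr [0.5849 0.2362] mean [0.5846 0.2362] size [ 9.9 36.2] heading 144.9 rib 140.6 n 312 722 px 254.0 207.0
d cm [-16.11 -45.61  -0.82] twist -84.8 now [0.5548 0.2565 0.2423] phi 145.2 tilt 0.13 q1,q6 [ 0.27 -0.7 ] t 17.9 F [-0.6 -0.7 -1. ] op 0.348 ff 0.0
```

View pics/w6.png

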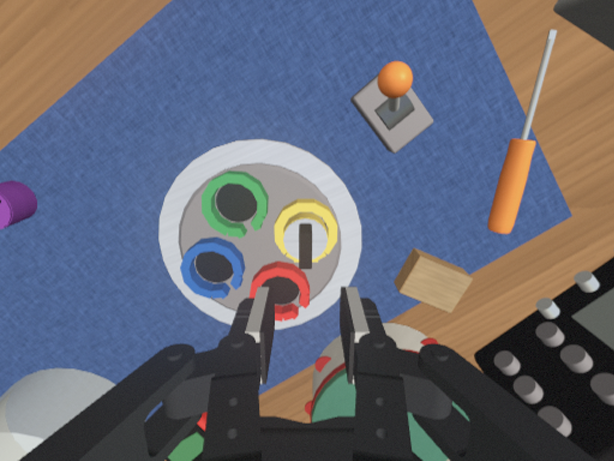

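Yellow sits down in its collar at (306,240), tab about along the notch direction and collar top visible all round. Red is next.

```bash
python3 -m pendant '[{"dx":-16.1,"dy":-45.6,"dz":-0.5,"twist":95},{"dx":-16.1,"dy":-45.6,"dz":-0.5,"twist":95},{"dx":-16.1,"dy":-45.6,"dz":-0.5,"twist":95},{"dx":-16.1,"dy":-45.6,"dz":-0.5,"twist":95},{"dx":-16.1,"dy":-45.6,"dz":-0.5,"twist":95},{"dx":-16.1,"dy":-45.6,"dz":-0.5,"twist":95},{"dx":-16.1,"dy":-45.6,"dz":-0.5,"twist":95},{"dx":-16.1,"dy":-45.6,"dz":-0.5,"twist":95},{"dx":-16.1,"dy":-45.6,"dz":-0.5,"twist":95},{"dx":-16.1,"dy":-45.6,"dz":-0.5,"twist":95}]' 50
python3 -m pendant '[{"dx":0,"dy":0,"dz":0,"twist":0},{"dx":0,"dy":0,"dz":0,"twist":0},{"dx":0,"dy":0,"dz":0,"twist":0}]'
python3 - <<'E'
from mod import *
c=cam('wrist');mods(c);plan([.4264,-.21,.046],50)
E
```

```text
time: 19.2
eef_pos: [0.4252, -0.2106, 0.2438]
tcp_rot: [0.906, 0.424, -0.001, -0.002]
contact_force: [-0.1, 0.5, 0.0]
opening: 0.503
finger_force: 0.0
time: 19.58
eef_pos: [0.4265, -0.2096, 0.2462]
tcp_rot: [0.905, 0.425, -0.0, -0.0]
contact_force: [0.3, 0.4, 0.7]
opening: 0.499
finger_force: 0.0
red tabctr [ 0.4291 -0.2091] mean [ 0.4292 -0.209 ] size [35.2 11.2] heading 51.1 rib 51.6 n 303 66 px 257.0 170.0
green tabctr [ 0.4328 -0.3106] mean [ 0.4343 -0.3099] size [36.6 13.4] heading 37.7 rib 34.2 n 272 89 px 315.0 230.0
d cm [-0.03  0.   20.03] twist 0.3 now [ 0.4265 -0.2097  0.2463] phi 50.3 tilt 0.01 q1,q6 [-0.67  0.02] t 19.6 F [ 0.1 -0.3 -0.3] op 0.5 ff 0.0
```

```bash
python3 -m pendant '[{"dx":0.06,"dy":0.15,"dz":6,"twist":-0.5},{"dx":0.06,"dy":0.15,"dz":12,"twist":-0.5},{"dx":0.06,"dy":0.15,"dz":17,"twist":-0.5},{"dx":0.06,"dy":0.15,"dz":20,"twist":-0.5},{"dx":0.06,"dy":0.15,"dz":20,"twist":-0.5},{"dx":0.06,"dy":0.15,"dz":20,"twist":-0.5}]'
python3 -m pendant '[{"dx":0,"dy":0,"dz":0,"twist":0},{"dx":0,"dy":0,"dz":0,"twist":0},{"dx":0,"dy":0,"dz":0,"twist":0},{"dx":0,"dy":0,"dz":0,"twist":0}]' 0 60
python3 -m pendant '[{"dx":0,"dy":0,"dz":-1,"twist":0},{"dx":0,"dy":0,"dz":-5,"twist":0},{"dx":0,"dy":0,"dz":-10,"twist":0},{"dx":0,"dy":0,"dz":-14,"twist":0},{"dx":0,"dy":0,"dz":-14,"twist":0}]'
python3 - <<'E'
from mod import *
plan([.6313,.1678,.19],14.4)
E
```

```text
time: 20.38
eef_pos: [0.429, -0.2113, 0.0478]
tcp_rot: [0.904, 0.428, 0.001, 0.001]
contact_force: [0.7, 0.2, 0.1]
opening: 0.498
finger_force: 0.0
time: 20.88
eef_pos: [0.4289, -0.2114, 0.0479]
tcp_rot: [0.904, 0.428, 0.001, 0.001]
contact_force: [-0.7, 0.9, 5.8]
opening: 0.127
finger_force: 62.7
time: 21.5
eef_pos: [0.4297, -0.212, 0.1906]
tcp_rot: [0.904, 0.428, 0.002, 0.004]
contact_force: [-0.5, 0.6, -0.8]
opening: 0.129
finger_force: 61.9
d cm [ 4.216e+01 -8.470e+00 -1.000e-02] twist 36.3 now [ 0.4297 -0.212   0.1906] phi 50.7 tilt 0.48 q1,q6 [-0.67  0.02] t 21.5 F [-0.5  0.6 -0.8] op 0.129 ff 61.9
```

```bash
python3 -m pendant '[{"dx":42.1,"dy":-8.5,"dz":0,"twist":36.3},{"dx":42.1,"dy":-8.5,"dz":0,"twist":36.3},{"dx":42.1,"dy":-8.5,"dz":0,"twist":36.3},{"dx":42.1,"dy":-8.5,"dz":0,"twist":36.3},{"dx":42.1,"dy":-8.5,"dz":0,"twist":36.3},{"dx":42.1,"dy":-8.5,"dz":0,"twist":36.3},{"dx":42.1,"dy":-8.5,"dz":0,"twist":36.3},{"dx":42.1,"dy":-8.5,"dz":0,"twist":36.3},{"dx":42.1,"dy":-8.5,"dz":0,"twist":36.3},{"dx":42.1,"dy":-8.5,"dz":0,"twist":36.3}]'
python3 - <<'E'
from mod import *
plan([.6313,.1678,.09],14.4)
E
```

```text
time: 22.75
eef_pos: [0.628, 0.1674, 0.1853]
tcp_rot: [0.992, 0.124, -0.001, 0.0]
contact_force: [-0.5, -0.5, -1.4]
opening: 0.123
finger_force: 61.8
d cm [0.35 0.04 9.53] twist -0.1 now [0.628  0.1674 0.1853] phi 14.3 tilt 0.14 q1,q6 [0.1  1.43] t 22.8 F [-0.5 -0.5 -1.4] op 0.123 ff 61.8
```

```bash
python3 -m pendant '[{"dx":0.2,"dy":0.05,"dz":4,"twist":0},{"dx":0.2,"dy":0.05,"dz":7.5,"twist":0},{"dx":0.2,"dy":0.05,"dz":9.5,"twist":0},{"dx":0.2,"dy":0.05,"dz":9.5,"twist":0},{"dx":0.2,"dy":0.05,"dz":9.5,"twist":0},{"dx":0.2,"dy":0.05,"dz":9.5,"twist":0}]'
python3 - <<'E'
from mod import *
plan([.6313,.1678,.066],14.4)
E
```

```text
time: 23.5
eef_pos: [0.6324, 0.169, 0.0936]
tcp_rot: [0.992, 0.125, 0.002, 0.0]
contact_force: [0.6, -0.1, -1.6]
opening: 0.128
finger_force: 61.8
d cm [-0.15  0.08  2.76] twist -0.0 now [0.6324 0.169  0.0936] phi 14.4 tilt 0.22 q1,q6 [0.11 1.43] t 23.5 F [ 0.6 -0.1 -1.6] op 0.128 ff 61.8
```

```bash
python3 -m pendant '[{"dx":-0.1,"dy":0.07,"dz":0.6,"twist":0},{"dx":-0.1,"dy":0.07,"dz":0.6,"twist":0},{"dx":-0.1,"dy":0.07,"dz":0.6,"twist":0},{"dx":-0.1,"dy":0.07,"dz":0.6,"twist":0}]'
python3 - <<'E'
from mod import *
plan([.6313,.1678,.066],14.4)
E
```

```text
time: 24.0
eef_pos: [0.6303, 0.168, 0.0854]
tcp_rot: [0.992, 0.125, 0.0, -0.0]
contact_force: [-0.0, 1.1, -1.5]
opening: 0.128
finger_force: 61.8
d cm [0.09 0.04 1.94] twist -0.0 now [0.6303 0.168  0.0854] phi 14.4 tilt 0.01 q1,q6 [0.11 1.43] t 24.0 F [-0.   1.1 -1.5] op 0.128 ff 61.8
```

```bash
python3 -m pendant '[{"dx":0.08,"dy":0.03,"dz":0.3,"twist":0},{"dx":0.08,"dy":0.03,"dz":0.6,"twist":0},{"dx":0.08,"dy":0.03,"dz":1,"twist":0},{"dx":0.08,"dy":0.03,"dz":1.3,"twist":0},{"dx":0.08,"dy":0.03,"dz":1.3,"twist":0}]'
python3 - <<'E'
from mod import *
plan([.6313,.1678,.066],14.4)
E
```

```text
time: 24.62
eef_pos: [0.6308, 0.1678, 0.0718]
tcp_rot: [0.992, 0.125, -0.0, 0.0]
contact_force: [0.8, -0.4, -1.2]
opening: 0.124
finger_force: 61.8
d cm [0.05 0.02 0.58] twist -0.0 now [0.6308 0.1678 0.0718] phi 14.4 tilt 0.06 q1,q6 [0.1  1.42] t 24.6 F [ 0.8 -0.4 -1.2] op 0.124 ff 61.8
```

Going in freely. Finishing.

```bash
python3 -m pendant '[{"dx":0,"dy":0,"dz":0.3,"twist":0},{"dx":0,"dy":0,"dz":0.5,"twist":0},{"dx":0,"dy":0,"dz":0.7,"twist":0},{"dx":0,"dy":0,"dz":0.7,"twist":0}]'
python3 - <<'E'
from mod import *
plan([.6313,.1678,.066],14.4)
E
```

```text
time: 25.12
eef_pos: [0.6312, 0.168, 0.066]
tcp_rot: [0.992, 0.125, -0.0, -0.0]
contact_force: [-1.7, 0.4, 3.3]
opening: 0.125
finger_force: 62.2
d cm [0.   0.02 0.  ] twist -0.0 now [0.6312 0.168  0.066 ] phi 14.4 tilt 0.0 q1,q6 [0.1  1.42] t 25.1 F [-1.7  0.4  3.3] op 0.125 ff 62.2
```

```bash
python3 -m pendant '[{"dx":0,"dy":0,"dz":0.15,"twist":0},{"dx":0,"dy":0,"dz":0.15,"twist":0}]'
python3 -m pendant '[{"dx":0,"dy":0,"dz":-0.2,"twist":0},{"dx":0,"dy":0,"dz":-0.2,"twist":0},{"dx":0,"dy":0,"dz":-0.2,"twist":0},{"dx":0,"dy":0,"dz":-0.2,"twist":0},{"dx":0,"dy":0,"dz":-4,"twist":0},{"dx":0,"dy":0,"dz":-9,"twist":0},{"dx":0,"dy":0,"dz":-14,"twist":0},{"dx":0,"dy":0,"dz":-18,"twist":0},{"dx":0,"dy":0,"dz":-18,"twist":0},{"dx":0,"dy":0,"dz":-18,"twist":0}]' 35
python3 - <<'E'
from mod import *
c=cam('wrist');mods(c,zb=.018,ztol=.008);plan([.432,-.3119,.245],34.5)
P=cloud(c);m=(np.hypot(P[...,0]-.631,P[...,1]-.168)<.02);print('red top z',np.percentile(P[m][:,2],[50,90,97]))
m=(np.hypot(P[...,0]-.588,P[...,1]-.234)<.02);print('yel top z',np.percentile(P[m][:,2],[50,90,97]))
E
```

```text
time: 25.38
eef_pos: [0.6313, 0.168, 0.066]
tcp_rot: [0.992, 0.125, -0.0, 0.0]
contact_force: [-5.7, 0.4, 8.8]
opening: 0.126
finger_force: 63.3
time: 26.62
eef_pos: [0.6305, 0.1678, 0.2426]
tcp_rot: [0.992, 0.125, -0.001, -0.0]
contact_force: [0.4, 0.4, 0.2]
opening: 0.353
finger_force: 0.0
red tabctr [0.6337 0.1686] mean [0.6339 0.1687] size [35.2  9.5] heading 14.3 rib 25.2 n 339 868 px 255.0 173.0
yellow tabctr [0.5891 0.2346] mean [0.5893 0.2344] size [12.  37.1] heading -34.0 rib -30.3 n 361 606 px 185.0 198.0
d cm [-31.09  41.55  -0.26] twist -20.1 now [0.6301 0.1677 0.2415] phi 14.4 tilt 0.21 q1,q6 [0.1  1.42] t 26.7 F [ 0.4  0.3 -0.5] op 0.349 ff 0.0
red top z [0.31579483 0.32632849 0.32786747]
yel top z [0.06089419 0.08981312 0.09041549]
```

```bash
python3 -m pendant '[{"dx":-31.1,"dy":41.6,"dz":-0.3,"twist":-20.1},{"dx":-31.1,"dy":41.6,"dz":-0.3,"twist":-20.1},{"dx":-31.1,"dy":41.6,"dz":-0.3,"twist":-20.1},{"dx":-31.1,"dy":41.6,"dz":-0.3,"twist":-20.1},{"dx":-31.1,"dy":41.6,"dz":-0.3,"twist":-20.1},{"dx":-31.1,"dy":41.6,"dz":-0.3,"twist":-20.1},{"dx":-31.1,"dy":41.6,"dz":-0.3,"twist":-20.1},{"dx":-31.1,"dy":41.6,"dz":-0.3,"twist":-20.1},{"dx":-31.1,"dy":41.6,"dz":-0.3,"twist":-20.1},{"dx":-31.1,"dy":41.6,"dz":-0.3,"twist":-20.1}]' 50
python3 -m pendant '[{"dx":0,"dy":0,"dz":0,"twist":0},{"dx":0,"dy":0,"dz":0,"twist":0},{"dx":0,"dy":0,"dz":0,"twist":0}]'
python3 - <<'E'
from mod import *
c=cam('wrist');mods(c);plan([.432,-.3119,.0465],34.5)
E
```

```text
time: 27.92
eef_pos: [0.4323, -0.3124, 0.2451]
tcp_rot: [0.955, 0.295, -0.0, -0.002]
contact_force: [0.9, 0.2, 0.2]
opening: 0.497
finger_force: 0.0
time: 28.3
eef_pos: [0.4337, -0.3112, 0.2469]
tcp_rot: [0.955, 0.297, 0.0, 0.0]
contact_force: [0.6, 0.0, 0.3]
opening: 0.498
finger_force: 0.0
green tabctr [ 0.4331 -0.313 ] mean [ 0.4335 -0.3124] size [35.5 10. ] heading 33.1 rib 33.9 n 304 36 px 256.0 172.0
d cm [-0.16 -0.05 20.04] twist 0.1 now [ 0.4336 -0.3114  0.2469] phi 34.6 tilt 0.01 q1,q6 [-0.81  0.15] t 28.4 F [ 0.5  0.1 -0.3] op 0.499 ff 0.0
```

```bash
python3 -m pendant '[{"dx":-0.2,"dy":0,"dz":6,"twist":1},{"dx":-0.2,"dy":0,"dz":12,"twist":1},{"dx":-0.2,"dy":0,"dz":17,"twist":1},{"dx":-0.2,"dy":0,"dz":20,"twist":1},{"dx":-0.2,"dy":0,"dz":20,"twist":1},{"dx":-0.2,"dy":0,"dz":20,"twist":1}]'
python3 -m pendant '[{"dx":0,"dy":0,"dz":0,"twist":0},{"dx":0,"dy":0,"dz":0,"twist":0},{"dx":0,"dy":0,"dz":0,"twist":0},{"dx":0,"dy":0,"dz":0,"twist":0}]' 0 60
python3 -m pendant '[{"dx":0,"dy":0,"dz":-1,"twist":0},{"dx":0,"dy":0,"dz":-5,"twist":0},{"dx":0,"dy":0,"dz":-10,"twist":0},{"dx":0,"dy":0,"dz":-14,"twist":0},{"dx":0,"dy":0,"dz":-14,"twist":0}]'
python3 - <<'E'
from mod import *
plan([.5219,.1909,.19],-9.3)
E
```

```text
time: 29.1
eef_pos: [0.4324, -0.3142, 0.0484]
tcp_rot: [0.958, 0.288, 0.001, 0.001]
contact_force: [0.1, -0.1, -0.4]
opening: 0.499
finger_force: 0.0
time: 29.6
eef_pos: [0.4324, -0.3144, 0.0486]
tcp_rot: [0.958, 0.288, 0.001, 0.001]
contact_force: [0.0, 0.5, 5.6]
opening: 0.129
finger_force: 61.1
time: 30.22
eef_pos: [0.4329, -0.315, 0.191]
tcp_rot: [0.958, 0.288, 0.002, 0.004]
contact_force: [0.5, -0.3, -1.9]
opening: 0.127
finger_force: 60.3
d cm [ 35.32 -37.29  -0.16] twist 42.8 now [ 0.4329 -0.315   0.191 ] phi 33.5 tilt 0.47 q1,q6 [-0.82  0.17] t 30.2 F [ 0.5 -0.3 -1.9] op 0.127 ff 60.3
```

```bash
python3 -m pendant '[{"dx":35.3,"dy":-37.3,"dz":0,"twist":42.8},{"dx":35.3,"dy":-37.3,"dz":0,"twist":42.8},{"dx":35.3,"dy":-37.3,"dz":0,"twist":42.8},{"dx":35.3,"dy":-37.3,"dz":0,"twist":42.8},{"dx":35.3,"dy":-37.3,"dz":0,"twist":42.8},{"dx":35.3,"dy":-37.3,"dz":0,"twist":42.8},{"dx":35.3,"dy":-37.3,"dz":0,"twist":42.8},{"dx":35.3,"dy":-37.3,"dz":0,"twist":42.8},{"dx":35.3,"dy":-37.3,"dz":0,"twist":42.8},{"dx":35.3,"dy":-37.3,"dz":0,"twist":42.8}]'
python3 -m pendant '[{"dx":0,"dy":0,"dz":4,"twist":0},{"dx":0,"dy":0,"dz":8,"twist":0},{"dx":0,"dy":0,"dz":9.5,"twist":0},{"dx":0,"dy":0,"dz":9.5,"twist":0},{"dx":0,"dy":0,"dz":9.5,"twist":0},{"dx":0,"dy":0,"dz":9.5,"twist":0},{"dx":0,"dy":0,"dz":9.5,"twist":0}]'
python3 - <<'E'
from mod import *
plan([.5218,.1905,.0665],-9.3)
E
```

```text
time: 31.48
eef_pos: [0.5186, 0.1944, 0.1841]
tcp_rot: [0.997, -0.079, -0.002, 0.0]
contact_force: [0.2, -0.9, -2.6]
opening: 0.127
finger_force: 60.2
time: 32.35
eef_pos: [0.5209, 0.1925, 0.0931]
tcp_rot: [0.997, -0.081, 0.001, -0.0]
contact_force: [0.4, -0.6, -2.0]
opening: 0.125
finger_force: 60.1
d cm [0.11 0.19 2.66] twist -0.0 now [0.5209 0.1925 0.0931] phi -9.3 tilt 0.13 q1,q6 [0.17 1.9 ] t 32.4 F [ 0.4 -0.6 -2. ] op 0.125 ff 60.1
```

```bash
python3 -m pendant '[{"dx":0.1,"dy":0.18,"dz":0.6,"twist":0},{"dx":0.1,"dy":0.18,"dz":0.6,"twist":0},{"dx":0.1,"dy":0.18,"dz":0.6,"twist":0},{"dx":0.1,"dy":0.18,"dz":0.6,"twist":0},{"dx":0.1,"dy":0.18,"dz":0.6,"twist":0}]'
python3 - <<'E'
from mod import *
plan([.5218,.1905,.0665],-9.3)
E
```

```text
time: 32.98
eef_pos: [0.5209, 0.1905, 0.0859]
tcp_rot: [0.997, -0.081, 0.0, -0.0]
contact_force: [0.6, 0.5, -1.3]
opening: 0.125
finger_force: 60.1
d cm [ 0.09 -0.02  1.94] twist -0.0 now [0.5209 0.1905 0.0859] phi -9.3 tilt 0.0 q1,q6 [0.17 1.9 ] t 33.0 F [ 0.6  0.5 -1.3] op 0.125 ff 60.1
```

```bash
python3 -m pendant '[{"dx":0.07,"dy":0,"dz":0.3,"twist":0},{"dx":0.07,"dy":0,"dz":0.6,"twist":0},{"dx":0.07,"dy":0,"dz":1,"twist":0},{"dx":0.07,"dy":0,"dz":1.3,"twist":0},{"dx":0.07,"dy":0,"dz":1.3,"twist":0}]'
python3 - <<'E'
from mod import *
plan([.5218,.1905,.0665],-9.3)
E
```

```text
time: 33.6
eef_pos: [0.5212, 0.1903, 0.0723]
tcp_rot: [0.997, -0.081, -0.0, 0.0]
contact_force: [1.3, -0.6, -1.5]
opening: 0.127
finger_force: 60.1
d cm [ 0.05 -0.03  0.58] twist -0.0 now [0.5212 0.1903 0.0723] phi -9.3 tilt 0.05 q1,q6 [0.17 1.9 ] t 33.6 F [ 1.3 -0.6 -1.5] op 0.127 ff 60.1
```

```bash
python3 -m pendant '[{"dx":0.03,"dy":0,"dz":0.3,"twist":0},{"dx":0.03,"dy":0,"dz":0.5,"twist":0},{"dx":0.03,"dy":0,"dz":0.75,"twist":0},{"dx":0.03,"dy":0,"dz":0.75,"twist":0}]'
python3 -m pendant '[{"dx":0,"dy":0,"dz":0.1,"twist":0},{"dx":0,"dy":0,"dz":0.1,"twist":0}]'
```

```text
time: 34.1
eef_pos: [0.5221, 0.1905, 0.0666]
tcp_rot: [0.997, -0.081, -0.0, 0.0]
contact_force: [-2.3, 0.4, 4.2]
opening: 0.124
finger_force: 61.1
time: 34.35
eef_pos: [0.5222, 0.1905, 0.0666]
tcp_rot: [0.997, -0.081, -0.0, 0.0]
contact_force: [-5.0, -0.0, 9.9]
opening: 0.126
finger_force: 61.8
```

```bash
python3 -m pendant '[{"dx":0,"dy":0,"dz":-0.2,"twist":0},{"dx":0,"dy":0,"dz":-0.2,"twist":0},{"dx":0,"dy":0,"dz":-0.2,"twist":0},{"dx":0,"dy":0,"dz":-0.2,"twist":0},{"dx":0,"dy":0,"dz":-4,"twist":0},{"dx":0,"dy":0,"dz":-9,"twist":0},{"dx":3,"dy":0,"dz":-14,"twist":0},{"dx":8,"dy":0,"dz":-18,"twist":0},{"dx":10,"dy":0,"dz":-18,"twist":0},{"dx":10,"dy":0,"dz":-18,"twist":0}]' 35
python3 -m pendant '[{"dx":0,"dy":0,"dz":0,"twist":0},{"dx":0,"dy":0,"dz":0,"twist":0},{"dx":0,"dy":0,"dz":0,"twist":0}]' 100
python3 - <<'E'
from mod import *
c=cam('wrist');mods(c,zb=.018,ztol=.008);plan([.65,-.2054,.25],None);save('w7',c)
P=cloud(c)
for n,x,y in(('red',.631,.168),('yel',.588,.234),('grn',.522,.1905)):
    m=(np.hypot(P[...,0]-x,P[...,1]-y)<.02)&(P[...,2]<.13);print(n,'top z',np.percentile(P[m][:,2],[50,90,97]).round(4))
c=cam('top');P=cloud(c).reshape(-1,3);save('top2',c);m=(P[:,2]>.122)&(P[:,2]<.137)&(np.hypot(P[:,0]-.65,P[:,1]+.205)<.05);print(m.sum(),P[m].mean(0))
E
```

```text
time: 35.6
eef_pos: [0.6215, 0.1736, 0.2443]
tcp_rot: [0.997, -0.082, 0.0, -0.0]
contact_force: [-0.2, 1.0, 0.1]
opening: 0.353
finger_force: 0.0
time: 35.98
eef_pos: [0.6198, 0.1744, 0.2439]
tcp_rot: [0.997, -0.081, -0.0, 0.0]
contact_force: [0.6, -0.7, 0.4]
opening: 0.963
finger_force: 0.0
red tabctr [0.6337 0.168 ] mean [0.634 0.168] size [36.2 11.5] heading 13.6 rib 12.2 n 384 890 px 259.0 162.0
yellow tabctr [0.589  0.2338] mean [0.589  0.2339] size [10.8 38. ] heading -33.4 rib -30.6 n 308 612 px 206.0 212.0
d cm [ 9.1  36.99 -0.59] twist 0 now [0.62   0.1744 0.2442] phi -9.3 tilt 0.03 q1,q6 [0.12 1.85] t 36.0 F [-0.6 -0.1 -1. ] op 0.995 ff 0.0
red top z [0.0607 0.0899 0.0905]
yel top z [0.0603 0.0898 0.0904]
grn top z [0.0608 0.0897 0.0902]
80 [ 0.64984498 -0.20399567  0.12914835]
```

View pics/w7.png

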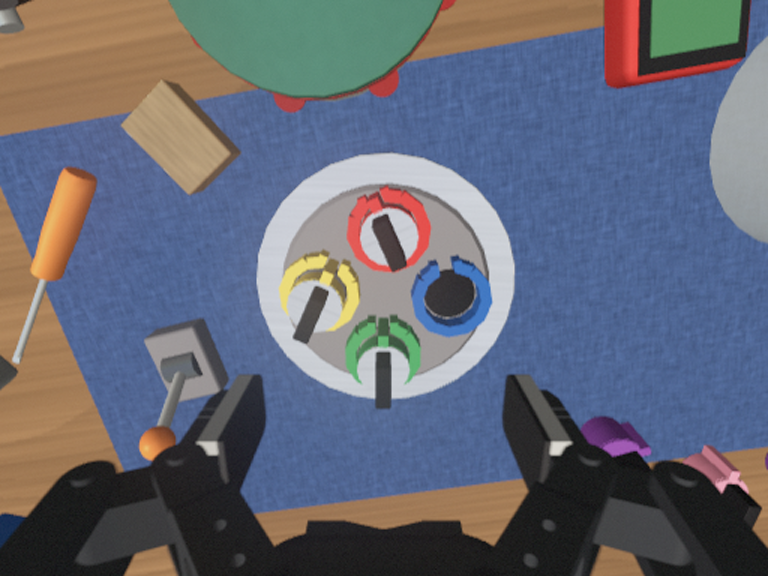

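View pics/top2.png

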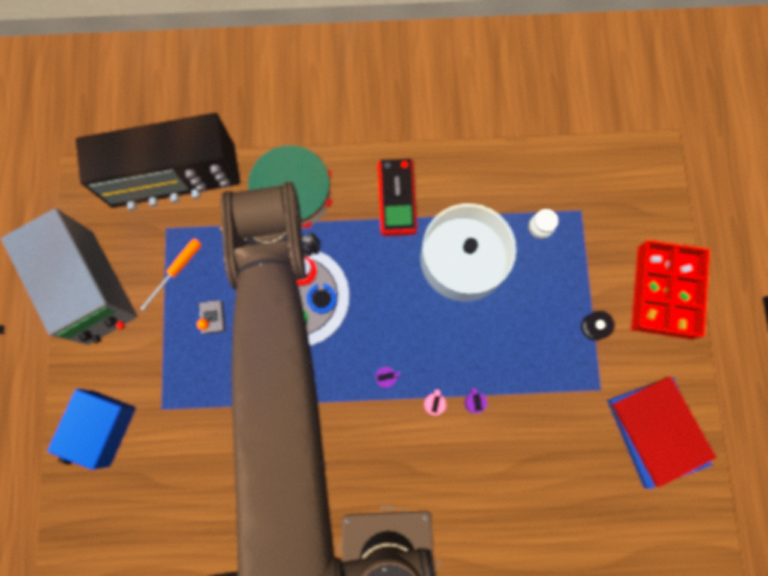

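All three modules are seated, with rib in notch and tab tops at 90 mm. The blue socket is empty and there is no blue module on the bench. The dome's knob is still where I released it. Now I'll fetch the dome.

```bash
python3 -m pendant '[{"dx":9,"dy":37,"dz":0,"twist":0},{"dx":9,"dy":37,"dz":0,"twist":0},{"dx":9,"dy":37,"dz":0,"twist":0},{"dx":9,"dy":37,"dz":0,"twist":0},{"dx":9,"dy":37,"dz":0,"twist":0},{"dx":9,"dy":37,"dz":0,"twist":0},{"dx":9,"dy":37,"dz":0,"twist":0},{"dx":9,"dy":37,"dz":0,"twist":0},{"dx":9,"dy":37,"dz":0,"twist":0},{"dx":9,"dy":37,"dz":0,"twist":0}]'
python3 - <<'E'
from mod import *
plan([.65,-.2054,.1055],None)
E
```

```text
time: 37.33
eef_pos: [0.6496, -0.2038, 0.2445]
tcp_rot: [0.997, -0.08, 0.0, -0.0]
contact_force: [0.1, -0.4, 0.9]
opening: 0.997
finger_force: 0.0
d cm [ 0.07  0.15 13.9 ] twist 0 now [ 0.6496 -0.2038  0.2445] phi -9.2 tilt 0.01 q1,q6 [-0.45  1.28] t 37.3 F [ 0.1 -0.4  0.9] op 0.997 ff 0.0
```

```bash
python3 -m pendant '[{"dx":0.05,"dy":0.1,"dz":5,"twist":0},{"dx":0.05,"dy":0.1,"dz":10,"twist":0},{"dx":0.05,"dy":0.1,"dz":13.3,"twist":0},{"dx":0.05,"dy":0.1,"dz":13.8,"twist":0},{"dx":0.05,"dy":0.1,"dz":13.8,"twist":0},{"dx":0.05,"dy":0.1,"dz":13.8,"twist":0}]'
python3 -m pendant '[{"dx":0,"dy":0,"dz":0,"twist":0},{"dx":0,"dy":0,"dz":0,"twist":0},{"dx":0,"dy":0,"dz":0,"twist":0},{"dx":0,"dy":0,"dz":0,"twist":0},{"dx":0,"dy":0,"dz":0,"twist":0},{"dx":0,"dy":0,"dz":0,"twist":0}]' 0 60
python3 - <<'E'
from mod import *
plan([.5765,.1795,.256],None)
E
```

```text
time: 38.08
eef_pos: [0.6513, -0.2071, 0.1092]
tcp_rot: [0.997, -0.081, 0.002, 0.001]
contact_force: [0.0, -0.2, -0.1]
opening: 1.002
finger_force: 0.0
time: 38.83
eef_pos: [0.6501, -0.2068, 0.1071]
tcp_rot: [0.997, -0.081, 0.001, 0.0]
contact_force: [0.1, 1.0, 3.7]
opening: 0.346
finger_force: 60.2
d cm [-13.51 -36.92 -14.91] twist 0 now [ 0.6501 -0.2068  0.1071] phi -9.3 tilt 0.06 q1,q6 [-0.46  1.28] t 38.8 F [0.1 1.  3.7] op 0.346 ff 60.2
```

```bash
python3 -m pendant '[{"dx":0,"dy":0,"dz":-2,"twist":0},{"dx":0,"dy":0,"dz":-5,"twist":0},{"dx":0,"dy":0,"dz":-9,"twist":0},{"dx":0,"dy":0,"dz":-13,"twist":0},{"dx":-1,"dy":-3,"dz":-14.5,"twist":0},{"dx":-2.5,"dy":-7,"dz":-14.5,"twist":0},{"dx":-4.3,"dy":-12,"dz":-14.5,"twist":0},{"dx":-6.1,"dy":-17,"dz":-14.5,"twist":0},{"dx":-7.9,"dy":-22,"dz":-14.5,"twist":0},{"dx":-9.7,"dy":-27,"dz":-14.5,"twist":0}]'
python3 -m pendant '[{"dx":-1.7,"dy":-4.5,"dz":0,"twist":0},{"dx":-2.8,"dy":-7.5,"dz":0,"twist":0},{"dx":-3.5,"dy":-9.3,"dz":0,"twist":0},{"dx":-3.8,"dy":-9.9,"dz":0,"twist":0},{"dx":-3.8,"dy":-9.9,"dz":0,"twist":0},{"dx":-3.8,"dy":-9.9,"dz":0,"twist":0}]'
python3 - <<'E'
from mod import *
plan([.5765,.1795,.117],None)
E
```

```text
time: 40.08
eef_pos: [0.5963, 0.077, 0.2505]
tcp_rot: [0.997, -0.081, -0.001, 0.0]
contact_force: [0.3, -0.3, -3.9]
opening: 0.352
finger_force: 60.1
time: 40.83
eef_pos: [0.5766, 0.1782, 0.2513]
tcp_rot: [0.997, -0.082, -0.0, 0.0]
contact_force: [0.5, -0.1, -3.5]
opening: 0.355
finger_force: 60.2
d cm [-0.03 -0.13 13.43] twist 0 now [0.5766 0.1782 0.2513] phi -9.4 tilt 0.03 q1,q6 [0.13 1.87] t 40.8 F [ 0.5 -0.1 -3.5] op 0.355 ff 60.2
```

```bash
python3 -m pendant '[{"dx":0,"dy":-0.1,"dz":4,"twist":0},{"dx":0,"dy":-0.1,"dz":8,"twist":0},{"dx":0,"dy":-0.1,"dz":11,"twist":0},{"dx":0,"dy":-0.1,"dz":12,"twist":0},{"dx":0,"dy":-0.1,"dz":12,"twist":0},{"dx":0,"dy":-0.1,"dz":12,"twist":0},{"dx":0,"dy":-0.1,"dz":12,"twist":0}]'
python3 - <<'E'
from mod import *
plan([.5765,.1795,.117],None)
E
```

```text
time: 41.7
eef_pos: [0.5776, 0.1804, 0.1332]
tcp_rot: [0.997, -0.081, 0.002, -0.0]
contact_force: [-0.5, -0.9, -2.1]
opening: 0.348
finger_force: 60.2
d cm [-0.1   0.11  1.62] twist 0 now [0.5776 0.1804 0.1332] phi -9.3 tilt 0.19 q1,q6 [0.14 1.87] t 41.7 F [-0.5 -0.9 -2.1] op 0.348 ff 60.2
```

```bash
python3 -m pendant '[{"dx":-0.05,"dy":0.05,"dz":0.4,"twist":0},{"dx":-0.05,"dy":0.05,"dz":0.8,"twist":0},{"dx":-0.05,"dy":0.05,"dz":1.2,"twist":0},{"dx":-0.05,"dy":0.05,"dz":1.45,"twist":0},{"dx":-0.05,"dy":0.05,"dz":1.45,"twist":0},{"dx":-0.05,"dy":0.05,"dz":1.45,"twist":0}]'
python3 - <<'E'
from mod import *
plan([.5765,.1795,.117],None)
E
```

```text
time: 42.45
eef_pos: [0.576, 0.1799, 0.1171]
tcp_rot: [0.997, -0.081, 0.0, -0.0]
contact_force: [-2.0, -0.8, -1.5]
opening: 0.351
finger_force: 60.5
d cm [0.06 0.03 0.01] twist 0 now [0.576  0.1799 0.1171] phi -9.3 tilt 0.01 q1,q6 [0.13 1.87] t 42.5 F [-2.  -0.8 -1.5] op 0.351 ff 60.5
```

```bash
python3 -m pendant '[{"dx":0,"dy":0,"dz":0.1,"twist":0},{"dx":0,"dy":0,"dz":0.15,"twist":0},{"dx":0,"dy":0,"dz":0.15,"twist":0}]'
python3 -m pendant '[{"dx":0,"dy":0,"dz":0,"twist":0},{"dx":0,"dy":0,"dz":0,"twist":0},{"dx":0,"dy":0,"dz":0,"twist":0},{"dx":0,"dy":0,"dz":0,"twist":0},{"dx":0,"dy":0,"dz":-4,"twist":0},{"dx":0,"dy":0,"dz":-9,"twist":0},{"dx":0,"dy":0,"dz":-13,"twist":0},{"dx":0,"dy":0,"dz":-13,"twist":0},{"dx":0,"dy":0,"dz":-13,"twist":0}]' 100
python3 - <<'E'
from mod import *
c=cam('wrist');save('w8',c);np.savez('w8.npz',T=c['T'],K=c['camera_matrix'],d=c['depth'],img=c['img'])
P=cloud(c).reshape(-1,3);m=(P[:,2]>.13)&(P[:,2]<.15)&(np.hypot(P[:,0]-.577,P[:,1]-.18)<.04)
print(m.sum(),cv2.minEnclosingCircle(P[m][:,:2].astype(np.float32)),P[m].mean(0))
m=(P[:,2]>.1)&(P[:,2]<.12)&(np.hypot(P[:,0]-.577,P[:,1]-.18)<.1);A=np.c_[P[m][:,:2],np.ones(m.sum())];print('top plane',np.linalg.lstsq(A,P[m][:,2],rcond=None)[0],P[m][:,2].mean())
hsv=cv2.cvtColor(c['img'],cv2.COLOR_RGB2HSV).reshape(-1,3);m=(np.abs(hsv[:,0].astype(int)-10)<6)&(hsv[:,1]>180)&(P[:,2]>.08)&(P[:,2]<.12);print('ball',m.sum(),P[m].mean(0) if m.sum() else '')
plan([.47,.375,.2],None)
E
```

```text
time: 42.82
eef_pos: [0.576, 0.1799, 0.117]
tcp_rot: [0.997, -0.081, -0.0, 0.0]
contact_force: [-4.9, -1.1, 6.6]
opening: 0.355
finger_force: 61.3
time: 43.95
eef_pos: [0.5754, 0.1798, 0.2442]
tcp_rot: [0.997, -0.081, -0.001, 0.0]
contact_force: [0.8, 0.2, -1.4]
opening: 0.997
finger_force: 0.0
1012 ((0.5769687294960022, 0.17985999584197998), 0.015961412340402603) [0.57810622 0.17952126 0.13902306]
top plane [ 0.00050504 -0.0003619   0.10932995] 0.10956126419703356
ball 0 
d cm [-13.51 -17.57   4.35] twist 0 now [0.5749 0.1798 0.2432] phi -9.3 tilt 0.19 q1,q6 [0.13 1.87] t 44.0 F [ 0.7  0.3 -0. ] op 0.998 ff 0.0
```

View pics/w8.png

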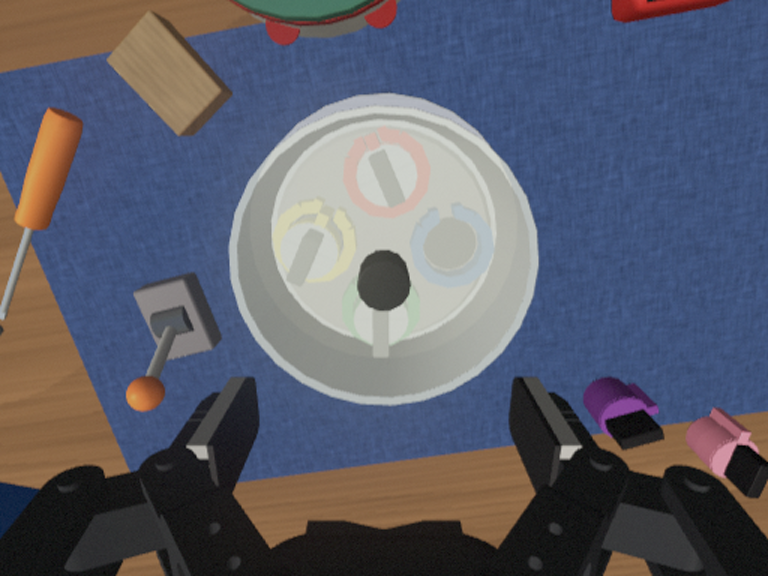

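The dome is back, top level at 109.6 mm, knob at (384,280). The lever ball is at (145,394) and its base top has corners at about (135,288), (193,273), (218,345) and (160,360).

Run:
```python
from h import *
z=np.load('w8.npz');c=dict(T=z['T'],camera_matrix=z['K'])
b=np.array([np.cos(np.radians(-9.3)),np.sin(np.radians(-9.3)),0])*.00156
print('ball',atz(c,145/1.5,394/1.5,.092)-b)
C=[atz(c,u/1.5,v/1.5,.025)-b for u,v in((135,288),(193,273),(218,345),(160,360))];print(np.round(C,4),np.mean(C,0));
for i in range(4):
    d=C[(i+1)%4]-C[i];print(np.linalg.norm(d).round(4),np.degrees(np.arctan2(d[1],d[0])).round(1))
```

```text
ball [0.50303943 0.37636079 0.092     ]
[[0.5702 0.3974 0.025 ]
 [0.575  0.344  0.025 ]
 [0.5061 0.3422 0.025 ]
 [0.5001 0.3987 0.025 ]] [0.5378475  0.37056142 0.025     ]
0.0536 -84.8
0.069 -178.5
0.0568 96.0
0.0701 -1.1
```

Run:
```python
from h import *
plan([.45,.375,.2],0)
```

```text
d cm [-15.48 -17.24   4.35] twist -9.3 now [0.5749 0.1798 0.2432] phi -9.3 tilt 0.19 q1,q6 [0.13 1.87] t 44.0 F [ 0.7  0.3 -0. ] op 0.998 ff 0.0
```

```bash
python3 -m pendant '[{"dx":-15.5,"dy":-17.2,"dz":0,"twist":-9.3},{"dx":-15.5,"dy":-17.2,"dz":0,"twist":-9.3},{"dx":-15.5,"dy":-17.2,"dz":0,"twist":-9.3},{"dx":-15.5,"dy":-17.2,"dz":0,"twist":-9.3},{"dx":-15.5,"dy":-17.2,"dz":0,"twist":-9.3},{"dx":-15.5,"dy":-17.2,"dz":4,"twist":-9.3},{"dx":-15.5,"dy":-17.2,"dz":4,"twist":-9.3}]' 0
python3 -m pendant '[{"dx":0,"dy":0,"dz":5,"twist":0},{"dx":0,"dy":0,"dz":9,"twist":0},{"dx":0,"dy":0,"dz":11.8,"twist":0},{"dx":0,"dy":0,"dz":11.8,"twist":0},{"dx":0,"dy":0,"dz":11.8,"twist":0}]'
python3 - <<'E'
from h import *
plan([.552,.374,.085],0)
E
```

```text
time: 44.88
eef_pos: [0.4487, 0.3725, 0.2001]
tcp_rot: [1.0, -0.001, -0.004, 0.003]
contact_force: [-0.3, 0.2, 0.1]
opening: -0.007
finger_force: 0.0
time: 45.5
eef_pos: [0.4523, 0.3749, 0.0891]
tcp_rot: [1.0, -0.001, 0.001, -0.001]
contact_force: [1.0, -0.7, 0.6]
opening: -0.002
finger_force: 0.0
d cm [9.97 0.08 0.43] twist -0.1 now [0.4523 0.3749 0.0891] phi -0.1 tilt 0.14 q1,q6 [0.52 2.09] t 45.5 F [ 1.  -0.7  0.6] op -0.002 ff 0.0
```

```bash
python3 -m pendant '[{"dx":2,"dy":0.05,"dz":0.2,"twist":0},{"dx":3.5,"dy":0.05,"dz":0.2,"twist":0},{"dx":5,"dy":0.1,"dz":0.2,"twist":0},{"dx":6.5,"dy":0.1,"dz":0.2,"twist":0},{"dx":8,"dy":0.1,"dz":0.2,"twist":0},{"dx":9,"dy":0.1,"dz":0.2,"twist":0},{"dx":9.6,"dy":0.1,"dz":0.2,"twist":0},{"dx":10,"dy":0.1,"dz":0.2,"twist":0},{"dx":10,"dy":0.1,"dz":0.2,"twist":0}]'
python3 - <<'E'
from h import *
c=cam('top');save('t3',c,(90,140,270,260),4);plan([.552,.374,.085],0)
E
```

```text
time: 46.62
eef_pos: [0.5505, 0.3736, 0.0849]
tcp_rot: [1.0, -0.0, -0.0, 0.0]
contact_force: [-0.8, -0.4, -1.2]
opening: -0.006
finger_force: 0.6
d cm [ 0.15 -0.04  0.  ] twist -0.0 now [0.5505 0.3736 0.085 ] phi -0.0 tilt 0.04 q1,q6 [0.44 2.02] t 46.7 F [-1.8  0.1 -1.1] op 0.001 ff 0.5
```

View pics/t3.png

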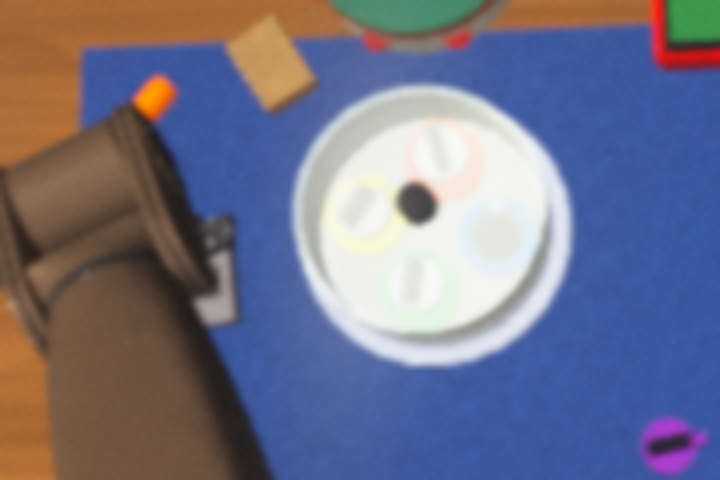

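The dome sits centred with the modules inside, but the arm hides the lever. I'll push on gently until the end stop answers.

```bash
python3 -m pendant '[{"dx":0.3,"dy":0,"dz":0,"twist":0},{"dx":0.5,"dy":0,"dz":0,"twist":0},{"dx":0.5,"dy":0,"dz":0,"twist":0}]'
```

```text
time: 47.05
eef_pos: [0.551, 0.3736, 0.0848]
tcp_rot: [1.0, 0.0, -0.006, 0.001]
contact_force: [-13.2, -2.0, 5.8]
opening: 0.003
finger_force: 6.4
```

```bash
python3 -m pendant '[{"dx":-1,"dy":0,"dz":0,"twist":0},{"dx":-5,"dy":0,"dz":0,"twist":0},{"dx":-9,"dy":0,"dz":-3,"twist":0},{"dx":-9,"dy":0,"dz":-9,"twist":0},{"dx":-9,"dy":0,"dz":-15,"twist":0},{"dx":-9,"dy":0,"dz":-18,"twist":0},{"dx":-9,"dy":8,"dz":-18,"twist":0},{"dx":-9,"dy":10,"dz":-18,"twist":0},{"dx":-9,"dy":10,"dz":-18,"twist":0}]'
python3 - <<'E'
from h import *
for n in('side','top'):
    c=cam(n);P=cloud(c);hsv=cv2.cvtColor(c['img'],cv2.COLOR_RGB2HSV).astype(int)
    m=(np.abs(hsv[...,0]-10)<7)&(hsv[...,1]>150)&(np.hypot(P[...,0]-.54,P[...,1]-.37)<.07)&(P[...,2]>.07)
    print(n,m.sum(),P[m].mean(0) if m.sum() else '')
    if n=='side': save('s3',c,(180,100,300,200),5)
    P=P.reshape(-1,3);m=(P[:,2]>.13)&(P[:,2]<.15)&(np.hypot(P[:,0]-.577,P[:,1]-.18)<.04);print('knob',P[m].mean(0) if m.sum() else '')
E
```

```text
time: 48.18
eef_pos: [0.4665, 0.272, 0.2663]
tcp_rot: [1.0, -0.002, 0.002, -0.0]
contact_force: [0.5, 0.5, 1.0]
opening: 0.001
finger_force: 0.0
side 30 [0.56990972 0.37255973 0.09710694]
knob [0.57187839 0.1751327  0.13770688]
top 2 [0.48157579 0.3356269  0.53345516]
knob [0.57567941 0.18041068 0.13950398]
```

View pics/s3.png

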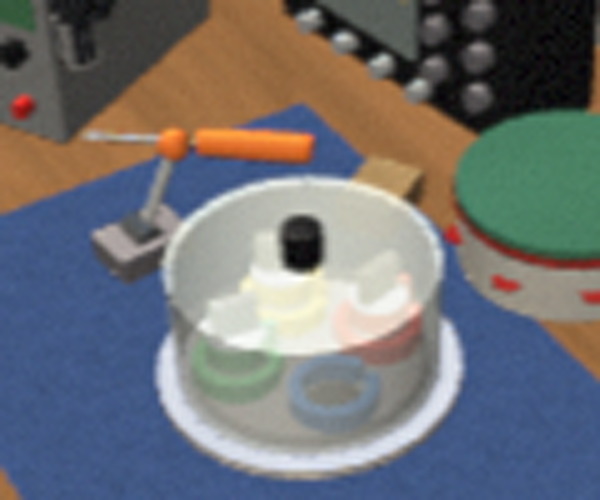

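The lever leans away from the robot, ball at (174,143) and about x 0.575, which is its end stop. The dome is seated over the three modules. I'm handing in.

```bash
python3 -c "
from plant import ctrl
print(ctrl.sign_off())"
```

```text
the job is handed in; nothing more can be done
None
```

The job is handed in with no verdict returned: the yellow, red and green modules are seated in their sockets (no blue module was on the bench), the dome is back on flat and centred, and the start lever was pushed to its end stop.

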